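# Set washed sample pans out to dry on the warming plate

## Robot

A 7-joint arm with a two-finger parallel gripper is mounted at the origin on a cart in front of the work surface, level with it; the furniture and walls round the work are solid. World frame = base frame: x ahead of the robot, y to its left, z up, the work surface at z = 0. Lengths are in m, angles in rad, forces in N, time in s.
With the tool pointing down it reaches from about 0.4 to 0.925 m from the base axis. Payload 4.1 kg.
Tool frame: the origin (TCP) lies at the very end of the fingers, on their centre line; the grasp point (between the pads) lies 19 mm behind it; z points along the fingers, y is the direction in which the jaws open and shut (so a half turn about z gives the same grasp; the last joint's range is limited). The gripper opens to 85 mm and grips with 20 to 120 N. Pads are 22 mm wide; open, the fingers measure 114 mm over their backs; the gripper's body (76 mm by 85 mm) begins 54 mm behind the grasp point. The pads swing forward as they close: fully open they stand 13 mm farther back than shut.
Start: joints at [-1.333, 0.398, 0.045, 1.537, -0.019, 1.207, -0.051], TCP at [0.215, 0.614, 0.231] pointing down, gripper open.
Joint ranges: [-2.82, 2.82], [-0.49, 2.23], [-1.37, 1.46], [0, 2.46], [-1.36, 4.5], [0.23, 2], [-2.94, 2.94]. Speed limits (rad/s): [2.57, 2.57, 3.14, 3.14, 3.14, 3.14, 3.14].

## Interface

Orientations are given as a unit quaternion [x, y, z, w].
In Python, from workcell import * gives the robot as it stands. The module is installed in compiled form; this text tells all that it offers.
- The arm moves only by the tool move_arm, never from a script. Its argument "series" is a list of rows, each a list of 7 numbers: the turn, a rotation vector about the tool's x, y, z in degrees, then the shift along the tool's x, y, z in m, then the closure, from 0 (fully open) to 1 (shut). In form: [[ax, ay, az, x, y, z, gripper], ...]. A call has exactly 5 rows; each row is the pose to reach, as a shift and turn from the pose measured when the call began, along the tool's axes at that moment; what a row does not reach only later rows make up. A row lasts 1/8 s, in which the tool goes at most 62.5 mm and 10.7 degrees, less where a joint would pass 70% of its speed; a pose out of reach is approached as far as the arm can. A call with a gripper value outside its range is refused whole. The fingers move at their own pace and stop on an object; "grip_force" is the grip in N (left out, the last holds). Time passes only in rows, so rows that repeat a pose let the fingers close, or fill a call up. It gives the time, the measured TCP pose, the force and the opening at its end, in the units of the state.
- read_state(): the state, without advancing time (a new reading comes with each control period).
- camera(name): name is "scene" or "side" or "wrist"; returns a dict with "color" (420x560x3 uint8, red, green, blue), "fovy" (degrees; the focal length in pixels is half the picture's height over the tangent of half this angle, whatever the lens; pixels are square), "cx", "cy" (the principal point, pixels), "rvec" (rotation vector, rad) and "tvec" (3), from world to camera coordinates, as OpenCV has them. Camera axes: x right, y down, z forward; pixel columns grow to the right and rows downward; lengths in m; the calibration is good to about 2 mm. A picture is of the moment at which its call begins. There is no depth.
- finish_job(): hands the job in, once; it reports no verdict.
The state is a dict: "t": time; "joint_pos": joint angles; "joint_velocities": joint speeds; "effort": joint torques, N m; "eef_pos": TCP position; "tool_rot": TCP orientation; "wrist_force": force on the tool from outside, world axes, zero at the start; "ft_torque": the same for the moment, N m; "finger_gap": finger opening in m.
Only numpy, scipy, OpenCV 4.12 (cv2) and the standard library are available. Lean on these libraries where they do the work, as an engineer would, in place of code of your own. Each camera call takes 0.05 s, during which the arm holds its last target. There are 200 camera calls.

## Task

Set the washed, nested pans out to dry on the warming plate. First press the test button of the safety breaker that feeds the plate, so that its lever drops and the plate is dead; with the lever down, lay the coating gauge, if it was left lying on the plate, on its rubber pad, display up, and lift the pans off the pile so that each one sits flat, right way up, in a wire-framed bay of its own. When everything is in place lift the breaker lever back up until it latches, and do not knock the small tin, the sanding block or the tape roll about.

Things in the scene. Friction and masses are not known exactly. Their poses are not given: they have to be found in the camera images.
- warming_plate: Low grey electric warming plate, bare metal top 45 mm above the bench, 130 (x) x 390 (y) mm, fixed. Origin: centre of its underside. x: across it, away from the side with dial and lamp; y: along its row of four bays. Each bay is a loop of 6 mm wire lying on the top, free space inside 86 (x) by 54 (y) mm; bay centres at y = -141, -47, +47, +141 mm.
- bay0 (a point): Middle of a pan bay, on the top surface of the warming plate; axes as the plate's (x across the plate, away from its dial side, y along its row of bays, z up). bay0 is at the dial end (plate -y), then bay1, bay2 and bay3 follow 94 mm apart towards +y.
- bay1 (a point): Middle of a pan bay, on the top surface of the warming plate; axes as the plate's (x across the plate, away from its dial side, y along its row of bays, z up).
- bay2 (a point): Middle of a pan bay, on the top surface of the warming plate; axes as the plate's (x across the plate, away from its dial side, y along its row of bays, z up).
- bay3 (a point): Middle of a pan bay, on the top surface of the warming plate; axes as the plate's (x across the plate, away from its dial side, y along its row of bays, z up).
- breaker: Residual-current breaker in a grey wedge-shaped desk housing, 100 (x) x 106 (y) mm, fixed to the bench; 42 mm high at its front (-x) edge and 75 mm at its back, so its face slopes at 0.32 rad. Origin: centre of its underside. On the face, a black drop lever at y = +22 mm and a round black test button in a white collar at y = -26 mm.
- breaker_lever (a joint): Drop lever, rad. Under 0.08: up and latched (0.18 rad past vertical to the breaker's back, +x). 1.0: dropped (0.82 rad from vertical to the front, -x). Turns about the breaker's y axis at lever_hinge. A spring throws it down once unlatched; it cannot be forced down. To raise it push its front near the tip, 2 to 5 N, along its arc to the very end: the latch resists from 0.4 rad, then snaps.
- lever_hinge (a point): Centre of the lever's hinge, just under the sloping face. The lever is a flat black paddle 34 mm wide (breaker y), 9 to 11 mm thick, reaching 46 mm from this point, with a 12 mm radius barrel round the hinge.
- lever_tip (a point): Middle of the free end of the lever, 46 mm from lever_hinge; moves with it.
- test_button (a joint): Travel of the test button, m: 0 out, 0.006 fully in. Pressed square to the sloping face it needs about 2 N to start and 5 N at the bottom; it releases the lever after about 4 mm and springs out again.
- button_top (a point): Centre of the top of the test button, 25 mm diameter, standing 7 mm proud of its 33 mm collar; it moves square to the sloping face (into the face: 0.31 forward along the breaker's x, 0.95 down).
- drain_mat: Ribbed black rubber mat 128 (x) x 108 (y) x 4 mm, fixed to the bench; the pile of nested pans stands about its middle.
- pan0: Plain metal pan, open top, 42 mm high, 0.12 kg. Origin: centre of its underside; x along its length. Rim 96 (x) x 64 (y) mm; an upright collar 16 mm high runs round the top, below it the sides taper to a 72 x 40 mm bottom. Nested, each stands 16 mm above the last; take it across the 64 mm by the collar, fingertips at most 14 mm below the rim. 3 or 4 are there.
- pan1: Plain metal pan, open top, 42 mm high, 0.12 kg. Origin: centre of its underside; x along its length. Rim 96 (x) x 64 (y) mm; an upright collar 16 mm high runs round the top, below it the sides taper to a 72 x 40 mm bottom. Nested, each stands 16 mm above the last; take it across the 64 mm by the collar, fingertips at most 14 mm below the rim.
- pan2: Plain metal pan, open top, 42 mm high, 0.12 kg. Origin: centre of its underside; x along its length. Rim 96 (x) x 64 (y) mm; an upright collar 16 mm high runs round the top, below it the sides taper to a 72 x 40 mm bottom. Nested, each stands 16 mm above the last; take it across the 64 mm by the collar, fingertips at most 14 mm below the rim.
- pan3: Plain metal pan, open top, 42 mm high, 0.12 kg. Origin: centre of its underside; x along its length. Rim 96 (x) x 64 (y) mm; an upright collar 16 mm high runs round the top, below it the sides taper to a 72 x 40 mm bottom. Nested, each stands 16 mm above the last; take it across the 64 mm by the collar, fingertips at most 14 mm below the rim.
- gauge: Hand-held coating thickness gauge, 126 (x) x 58 (y) x 26 mm, dark with a yellow band and a small display on top, 0.14 kg. Origin: centre of its underside; the solid body runs from x = -62 to +49 mm, the probe cap beyond; grip across the 58 mm. If there, it starts lying on the wire loops of the warming plate, 6 mm above the plate's top.
- gauge_pad: Flat black rubber pad 128 (x) x 84 (y) x 4 mm fixed to the bench, empty: the gauge's place. Origin: centre of its underside.
- tin: Small round paint tin, 74 mm diameter, 62 mm high, standing to the left of the plate. Bystander. Origin: centre of its underside.
- sander: Blue sanding block 118 x 64 x 30 mm, on the left behind the plate. Bystander. Origin: centre of its underside.
- tape: Roll of blue tape, 96 mm diameter, 18 mm high, lying flat to the left of the plate. Bystander. Origin: centre of its underside.

How it is judged:
On the way, in this order (a step that is already met when the one before it is completed fails the run):
1. the test button has been pressed and the breaker lever has dropped (value of joint breaker_lever above 0.85 rad), for 0.1 s.
2. with the lever still down, the gauge (if any) lies on its pad and every pan sits in a bay of its own (value of joint breaker_lever above 0.85 rad and horizontal distance between gauge and gauge_pad below 0.03 m and z of gauge in the frame of gauge_pad below 0.01 m and angle between gauge's own z axis and vertical below 0.12 rad and angle between each of pan0, pan1, pan2, pan3's own z axis and vertical below 0.06 rad and ((horizontal distance between pan0 and bay0 below 0.012 m and z of pan0 in the frame of bay0 below 0.004 m) or (horizontal distance between pan0 and bay1 below 0.012 m and z of pan0 in the frame of bay1 below 0.004 m) or (horizontal distance between pan0 and bay2 below 0.012 m and z of pan0 in the frame of bay2 below 0.004 m) or (horizontal distance between pan0 and bay3 below 0.012 m and z of pan0 in the frame of bay3 below 0.004 m)) and ((horizontal distance between pan1 and bay0 below 0.012 m and z of pan1 in the frame of bay0 below 0.004 m) or (horizontal distance between pan1 and bay1 below 0.012 m and z of pan1 in the frame of bay1 below 0.004 m) or (horizontal distance between pan1 and bay2 below 0.012 m and z of pan1 in the frame of bay2 below 0.004 m) or (horizontal distance between pan1 and bay3 below 0.012 m and z of pan1 in the frame of bay3 below 0.004 m)) and ((horizontal distance between pan2 and bay0 below 0.012 m and z of pan2 in the frame of bay0 below 0.004 m) or (horizontal distance between pan2 and bay1 below 0.012 m and z of pan2 in the frame of bay1 below 0.004 m) or (horizontal distance between pan2 and bay2 below 0.012 m and z of pan2 in the frame of bay2 below 0.004 m) or (horizontal distance between pan2 and bay3 below 0.012 m and z of pan2 in the frame of bay3 below 0.004 m)) and ((horizontal distance between pan3 and bay0 below 0.012 m and z of pan3 in the frame of bay0 below 0.004 m) or (horizontal distance between pan3 and bay1 below 0.012 m and z of pan3 in the frame of bay1 below 0.004 m) or (horizontal distance between pan3 and bay2 below 0.012 m and z of pan3 in the frame of bay2 below 0.004 m) or (horizontal distance between pan3 and bay3 below 0.012 m and z of pan3 in the frame of bay3 below 0.004 m))), for 0.2 s.
3. the lever is lifted back and has latched (value of joint breaker_lever below 0.12 rad), for 0.3 s.
At the end, for the whole second after the job is handed in: Lever up and latched (under 0.12 rad); each pan present upright (tilt under 0.06 rad), bottom within 4 mm of the plate top, centre within 12 mm of a bay's middle, one to a bay; gauge display up on its pad, centre within 30 mm of the pad's; all at rest (value of joint breaker_lever below 0.12 rad and horizontal distance between gauge and gauge_pad below 0.03 m and z of gauge in the frame of gauge_pad below 0.01 m and angle between gauge's own z axis and vertical below 0.12 rad and angle between each of pan0, pan1, pan2, pan3's own z axis and vertical below 0.06 rad and ((horizontal distance between pan0 and bay0 below 0.012 m and z of pan0 in the frame of bay0 below 0.004 m) or (horizontal distance between pan0 and bay1 below 0.012 m and z of pan0 in the frame of bay1 below 0.004 m) or (horizontal distance between pan0 and bay2 below 0.012 m and z of pan0 in the frame of bay2 below 0.004 m) or (horizontal distance between pan0 and bay3 below 0.012 m and z of pan0 in the frame of bay3 below 0.004 m)) and ((horizontal distance between pan1 and bay0 below 0.012 m and z of pan1 in the frame of bay0 below 0.004 m) or (horizontal distance between pan1 and bay1 below 0.012 m and z of pan1 in the frame of bay1 below 0.004 m) or (horizontal distance between pan1 and bay2 below 0.012 m and z of pan1 in the frame of bay2 below 0.004 m) or (horizontal distance between pan1 and bay3 below 0.012 m and z of pan1 in the frame of bay3 below 0.004 m)) and ((horizontal distance between pan2 and bay0 below 0.012 m and z of pan2 in the frame of bay0 below 0.004 m) or (horizontal distance between pan2 and bay1 below 0.012 m and z of pan2 in the frame of bay1 below 0.004 m) or (horizontal distance between pan2 and bay2 below 0.012 m and z of pan2 in the frame of bay2 below 0.004 m) or (horizontal distance between pan2 and bay3 below 0.012 m and z of pan2 in the frame of bay3 below 0.004 m)) and ((horizontal distance between pan3 and bay0 below 0.012 m and z of pan3 in the frame of bay0 below 0.004 m) or (horizontal distance between pan3 and bay1 below 0.012 m and z of pan3 in the frame of bay1 below 0.004 m) or (horizontal distance between pan3 and bay2 below 0.012 m and z of pan3 in the frame of bay2 below 0.004 m) or (horizontal distance between pan3 and bay3 below 0.012 m and z of pan3 in the frame of bay3 below 0.004 m)) and linear speed of each of pan0, pan1, pan2, pan3, gauge below 0.02 m/s); the robot touches nothing.
It fails at once if the small tin has been knocked more than 40 mm from its place (distance of tin from where it was at the start of the episode above 0.04 m).
It fails at once if the sanding block has been knocked more than 40 mm from its place (distance of sander from where it was at the start of the episode above 0.04 m).
It fails at once if the tape roll has been knocked more than 40 mm from its place (distance of tape from where it was at the start of the episode above 0.04 m).
Of pan3, gauge only 1 to 2 are there at a start; the rules pass over those that are not, and their reading is None.
At some moment in a run one of gauge, pan0, pan1, pan2 may be knocked a few centimetres aside while the robot is not near it.
Once in a run the grip may slacken for a moment while it holds something.
It also fails if it takes over 210 s, if anything falls off the work surface, if the arm or the gripper's body presses on something with over 40 N, if the wrist force passes 120 N, or if a joint passes its speed limit or range.

## Working session

There is one attempt and no reset: what is moved stays moved. The work goes in short steps, Python scripts to look and compute and a tool call to move; the robot and the scene stay as the last step left them, time stands still between calls to the robot, and variables do not carry over. Pictures are saved under pics/ and viewed, about 12 in all and at most 16, crops included, and the job is handed in when it is done.

Besides the shell and the picture viewer there is one more tool, called after "Request:" as name(argument=value, ...), one argument or row to a line, values as JSON. move_arm: Moves the arm, as the interface text tells. Its arguments: {"type":"object","properties":{"series":{"type":"array","items":{"type":"array","items":{"type":"number"}}},"grip_force":{"type":"number"}},"required":["series"]}

```bash
mkdir -p pics; cat > h.py <<'E'
from workcell import *
import numpy as np, cv2
from scipy.spatial.transform import Rotation as R
def snap(name,fn=None):
    c=camera(name)
    if fn: cv2.imwrite('pics/'+fn,c['color'][:,:,::-1])
    return c
def KRT(c):
    f=c['color'].shape[0]/2/np.tan(np.radians(c['fovy'])/2)
    K=np.array([[f,0,c['cx']],[0,f,c['cy']],[0,0,1]]); Rm=cv2.Rodrigues(np.array(c['rvec'],float))[0]
    return K,Rm,np.array(c['tvec'],float).ravel()
def ray(c,uv,z):
    K,Rm,t=KRT(c); uv=np.atleast_2d(np.array(uv,float))
    d=(np.linalg.inv(K)@np.c_[uv,np.ones(len(uv))].T).T@Rm; o=-Rm.T@t
    return o+d*((z-o[2])/d[:,2])[:,None]
def proj(c,P):
    K,Rm,t=KRT(c); p=(K@(Rm@np.atleast_2d(P).T+t[:,None])).T
    return p[:,:2]/p[:,2:]
def st():
    s=read_state(); print({k:np.round(s[k],4).tolist() for k in ('t','joint_pos','eef_pos','tool_rot','wrist_force','finger_gap')}); return s
def go(target,yaw=None,down=True,Rt=None):
    """needed move in tool axes: rotvec deg and shift. yaw: world angle of tool y axis (jaw dir), tool pointing down"""
    s=read_state(); R0=R.from_quat(s['tool_rot']); 
    if Rt is None:
        best=None
        for k in (0,np.pi):
            y=np.array([np.cos(yaw+k),np.sin(yaw+k),0]); z=np.array([0,0,-1.]); x=np.cross(y,z)
            r=(R0.inv()*R.from_matrix(np.c_[x,y,z])).as_rotvec(degrees=True)
            if best is None or np.linalg.norm(r)<np.linalg.norm(best): best=r
    else: best=(R0.inv()*Rt).as_rotvec(degrees=True)
    d=R0.inv().apply(np.array(target)-s['eef_pos'])
    print('turn',best.round(2),'shift',d.round(4))
E
python3 - <<'E'
from h import *
s=st()
for n in('scene','side','wrist'):
    c=snap(n,n+'0.png'); K,Rm,t=KRT(c); print(n,K[0,0],(-Rm.T@t).round(3),Rm[2].round(2))
E
```

```text
{'t': 0.0, 'joint_pos': [-1.333, 0.3992, 0.045, 1.5379, -0.0187, 1.2069, -0.0507], 'eef_pos': [0.2146, 0.6129, 0.2302], 'tool_rot': [0.1675, 0.9859, -0.001, -0.0001], 'wrist_force': [0.2227, -0.0269, -0.4202], 'finger_gap': 0.0853}
scene 451.76222845893085 [-0.078  0.802  0.45 ] [ 0.69 -0.6  -0.4 ]
side 387.796868718556 [ 0.135 -0.354  0.511] [ 0.45  0.74 -0.5 ]
wrist 291.9670530949449 [0.143 0.638 0.373] [ 0.28 -0.1  -0.96]
```

View pics/scene0.png

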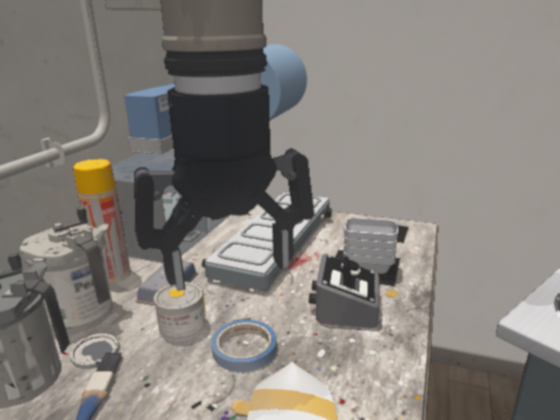

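View pics/side0.png

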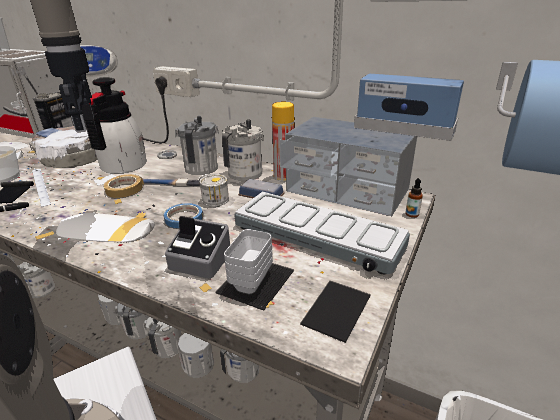

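The side view shows the breaker at (197,245) with its lever up, the pan pile at (250,262) on its mat, the pad at (336,310), and the four-bay plate from (240,210) to (400,240). There is no gauge on the plate, so I expect four pans. I'll zoom in next.

```bash
python3 - <<'E'
import cv2
a=cv2.imread('pics/side0.png'); b=a[180:345,150:420]; cv2.imwrite('pics/side0c.png',cv2.resize(b,None,fx=2.96,fy=2.96,interpolation=cv2.INTER_CUBIC))
E
```

```text
(no output)
```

View pics/side0c.png

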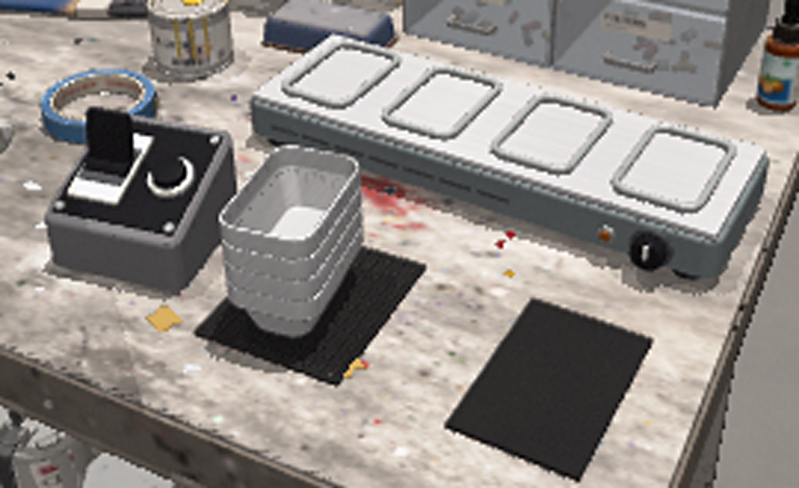

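```bash
cat > m1.py <<'E'
from h import *
c=snap('side'); f=lambda P:np.array(P,float)/2.96+[150,180]
p=lambda P,z:ray(c,f(P)-.5/2.96*0,z)[:,:3]
pl=p([(255,97),(332,38),(768,152),(716,238)],.045); print('plate',pl.round(4).tolist(), [np.linalg.norm(pl[i]-pl[(i+1)%4]).round(4) for i in range(4)],pl.mean(0))
l=[(283,88,309,110),(310,46,400,62)]
by=p([(341,75),(443,102),(553,134),(675,169)],.048);print('bays',by.round(4).tolist(),np.linalg.norm(np.diff(by,axis=0),axis=1),np.degrees(np.arctan2(*(by[0]-by[3])[[1,0]])))
for z in(.078,.094):
  q=p([(222,225),(268,150),(358,158),(318,246)],z);print('pile',z,q.round(4).tolist(),[np.linalg.norm(q[i]-q[(i+1)%4]).round(4) for i in range(4)],q.mean(0))
m=p([(197,333),(338,383),(425,266)],.004);print('mat',m.round(4).tolist(),np.linalg.norm(np.diff(m,axis=0),axis=1),(m[0]+m[2])/2)
fr=p([(48,210),(180,245)],.042);bk=p([(235,143)],.075);print('brk',fr.round(4),bk.round(4),np.linalg.norm(fr[0]-fr[1]),np.linalg.norm((fr[1]-bk[0])[:2]))
print('btn',p([(168,170)],.066))
E
python3 m1.py
```

```text
plate [[0.4636, 0.3792, 0.045], [0.5662, 0.4328, 0.045], [0.7383, 0.0954, 0.045], [0.6315, 0.0439, 0.045]] [np.float64(0.1158), np.float64(0.3788), np.float64(0.1185), np.float64(0.375)] [0.59991409 0.23785418 0.045     ]
bays [[0.5365, 0.3664, 0.048], [0.5809, 0.2834, 0.048], [0.622, 0.1985, 0.048], [0.6635, 0.114, 0.048]] [0.09416109 0.09431869 0.09413271] 116.70966916411032
pile 0.078 [[0.3512, 0.1962, 0.078], [0.415, 0.257, 0.078], [0.4615, 0.2134, 0.078], [0.3909, 0.1439, 0.078]] [np.float64(0.0881), np.float64(0.0637), np.float64(0.099), np.float64(0.0657)] [0.40463805 0.20263145 0.078     ]
pile 0.094 [[0.3432, 0.1759, 0.094], [0.4046, 0.2344, 0.094], [0.4494, 0.1924, 0.094], [0.3815, 0.1255, 0.094]] [np.float64(0.0849), np.float64(0.0614), np.float64(0.0953), np.float64(0.0633)] [0.39466873 0.18204646 0.094     ]
mat [[0.3244, 0.1933, 0.004], [0.3781, 0.104, 0.004], [0.4856, 0.168, 0.004]] [0.10426463 0.12505286] [0.40498329 0.18065649 0.004     ]
brk [[0.2752 0.3261 0.042 ]
 [0.3363 0.2375 0.042 ]] [[0.4017 0.2824 0.075 ]] 0.10756771435090103 0.07938317851364585
btn [[0.35319464 0.29045631 0.066     ]]
```

```bash
python3 - <<'E'
from h import *
go([.38,.25,.30],np.radians(34.5))
E
```

```text
turn [-6.000e-02  3.000e-02  3.621e+01] shift [-0.276  -0.2882 -0.069 ]
```

Request:
move_arm(
  series=[
    [0,0,0,-0.01,-0.01,-0.05,0],
    [0,0,8,-0.05,-0.05,-0.07,0.3],
    [0,0,16,-0.09,-0.095,-0.07,0.6],
    [0,0,26,-0.13,-0.14,-0.07,1],
    [0,0,36,-0.17,-0.18,-0.07,1],
  ],
)

```text
t: 0.82
eef_pos: [0.3162, 0.385, 0.3009]
tool_rot: [0.467, 0.884, -0.0, 0.0]
wrist_force: [0.7, -0.8, 1.5]
finger_gap: 0.0126
```

```bash
python3 - <<'E'
from h import *
st();go([.38,.25,.30],np.radians(34.5))
E
```

```text
{'t': 0.825, 'joint_pos': [-1.1833, 0.0754, 0.2284, 1.7943, -0.0175, 1.2747, -0.3505], 'eef_pos': [0.3162, 0.385, 0.3009], 'tool_rot': [0.4666, 0.8844, -0.0004, 0.0001], 'wrist_force': [0.6804, -0.83, 1.5447], 'finger_gap': 0.0126}
turn [-0.04  0.03 -0.13] shift [-0.1474 -0.0236  0.001 ]
```

Request:
move_arm(
  series=[
    [0,0,0,-0.04,-0.006,0,1],
    [0,0,0,-0.09,-0.014,0,1],
    [0,0,0,-0.13,-0.022,0,1],
    [0,0,0,-0.147,-0.024,0,1],
    [0,0,0,-0.147,-0.024,0,1],
  ],
)

```text
t: 1.45
eef_pos: [0.3796, 0.25, 0.3011]
tool_rot: [0.467, 0.884, -0.0, -0.0]
wrist_force: [-0.2, 0.2, -1.0]
finger_gap: -0.0002
```

```bash
python3 - <<'E'
from h import *
st();snap('wrist','w1.png')
E
```

```text
{'t': 1.45, 'joint_pos': [-1.0363, -0.0155, 0.3569, 1.8836, 0.0056, 1.2729, -0.0828], 'eef_pos': [0.3796, 0.25, 0.3011], 'tool_rot': [0.4673, 0.8841, -0.0002, -0.0001], 'wrist_force': [-0.221, 0.1754, -0.9737], 'finger_gap': -0.0002}
```

View pics/w1.png

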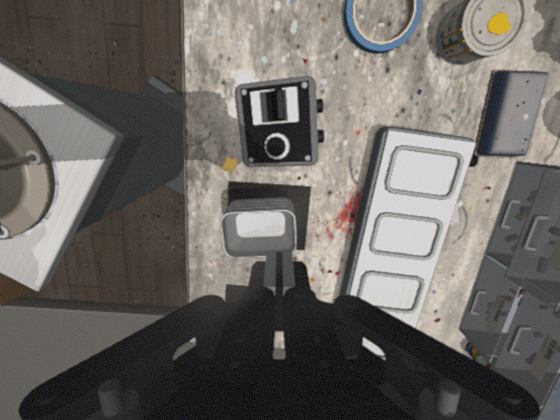

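The wrist view shows the breaker, button (277,146), lever (273,103), pile (260,232) and bays 1–3. I'll measure from it.

```bash
python3 - <<'E'
from h import *
c=snap('wrist'); a=c['color'][:,:,::-1]
b=a[65:275,205:335]; cv2.imwrite('pics/w1c.png',cv2.resize(b,None,fx=2.8,fy=2.8,interpolation=cv2.INTER_CUBIC))
b=ray(c,[(277,146)],.067);print('btn',b)
g=cv2.cvtColor(a,cv2.COLOR_BGR2GRAY)
m=(g[130:165,260:296]>190).astype(np.uint8); y,x=np.nonzero(m); print('collar bbox',x.min()+260,x.max()+260,y.min()+130,y.max()+130)
K=c['cx'];print(K,c['cy'])
E
```

```text
btn [[0.3510097  0.28715648 0.067     ]]
collar bbox 268 288 135 158
278.7340271352369 211.59442427761553
```

View pics/w1c.png

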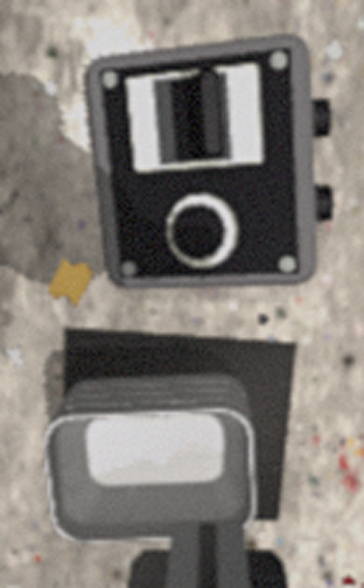

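```bash
python3 - <<'E'
from h import *
c=snap('wrist'); f=lambda P:np.array(P,float)/2.8+[205,65]
p=lambda P,z:ray(c,f(P),z)
fr=p([(90,62),(115,282)],.042);bk=p([(303,38),(314,280)],.075)
B=np.r_[fr,bk];print(B.round(4),np.linalg.norm(fr[0]-fr[1]),np.linalg.norm(bk[0]-bk[1]));
x=(bk.mean(0)-fr.mean(0))[:2];y=(fr[0]-fr[1]+bk[0]-bk[1])[:2];print(np.linalg.norm(x),np.degrees(np.arctan2(x[1],x[0])),np.degrees(np.arctan2(y[1],y[0])),B.mean(0))
sc=np.r_[p([(110,78),(128,269)],.046),p([(278,60),(287,264)],.071)];v=sc[2:]-sc[:2];print('screws',sc.round(4),np.degrees(np.arctan2(v[:,1],v[:,0])),np.degrees(np.arctan2(*(sc[0]-sc[1]+sc[2]-sc[3])[[1,0]])),sc.mean(0))
print('btn',p([(197,230)],.067))
for z in(.078,.094):
  q=p([(48,418),(245,408),(257,530),(60,540)],z);print('pile',z,[np.linalg.norm(q[i]-q[(i+1)%4]).round(4) for i in range(4)],q.mean(0),np.degrees(np.arctan2(*(q[1]-q[0]+q[2]-q[3])[[1,0]])))
# plate bays full-res px
by=ray(c,[(425,171),(406,236)],.048);print(by.round(4))
E
```

```text
[[0.2684 0.3177 0.042 ]
 [0.3316 0.2399 0.042 ]
 [0.3417 0.375  0.075 ]
 [0.4052 0.2975 0.075 ]] 0.10015266025042083 0.100229563873638
0.09329852758795797 38.025887861286236 129.20602956221688 [0.33671826 0.30752994 0.0585    ]
screws [[0.2801 0.3171 0.046 ]
 [0.3334 0.2495 0.046 ]
 [0.3382 0.3629 0.071 ]
 [0.3916 0.2962 0.071 ]] [38.28189643 38.72739711] 128.48915750647987 [0.33580526 0.30641948 0.0585    ]
btn [[0.34971063 0.28528701 0.067     ]]
pile 0.078 [np.float64(0.0926), np.float64(0.063), np.float64(0.0971), np.float64(0.0632)] [0.39674558 0.17854794 0.078     ] 37.63954576682527
pile 0.094 [np.float64(0.0886), np.float64(0.0602), np.float64(0.0929), np.float64(0.0604)] [0.3940823  0.18447827 0.094     ] 37.63954576682527
[[0.536  0.3728 0.048 ]
 [0.5786 0.2868 0.048 ]]
```

```bash
python3 - <<'E'
from h import *
a=np.radians(38.5);bx=np.array([np.cos(a),np.sin(a),0]);n=np.sin(.32)*bx-np.cos(.32)*np.array([0,0,1.])
y=np.cos(.32)*bx+np.sin(.32)*np.array([0,0,1.]);Rt=R.from_matrix(np.c_[np.cross(y,n),y,n])
b=np.array([.350,.2855,.067]); go(b-.03*n,Rt=Rt)
E
```

```text
turn [-18.37   0.64  -3.92] shift [ 0.0432 -0.0138  0.2054]
```

Request:
move_arm(
  series=[
    [0,0,0,0.02,-0.005,0.05,1],
    [-6,0.2,-1,0.043,-0.014,0.1,1],
    [-12,0.4,-2.5,0.043,-0.014,0.15,1],
    [-18.4,0.6,-3.9,0.043,-0.014,0.205,1],
    [-18.4,0.6,-3.9,0.043,-0.014,0.205,1],
  ],
)

```text
t: 2.22
eef_pos: [0.3378, 0.2762, 0.0917]
tool_rot: [0.428, 0.891, 0.138, 0.068]
wrist_force: [0.1, 0.1, 1.3]
finger_gap: 0.0003
```

```bash
python3 - <<'E'
from h import *
s=st();Rz=R.from_quat(s['tool_rot']);print(Rz.inv().apply(np.array([.350,.2855,.067])-s['eef_pos']))
c=snap('side'); u=proj(c,[.35,.2855,.067])[0].astype(int);print(u)
b=c['color'][u[1]-60:u[1]+45,u[0]-60:u[0]+80,::-1];cv2.imwrite('pics/s2.png',cv2.resize(b,None,fx=4,fy=4))
E
```

```text
{'t': 2.225, 'joint_pos': [-1.0982, 0.043, 0.2855, 2.4032, 0.0868, 0.3924, -0.2153], 'eef_pos': [0.3378, 0.2762, 0.0917], 'tool_rot': [0.4281, 0.8905, 0.1383, 0.068], 'wrist_force': [0.0533, 0.1033, 1.2518], 'finger_gap': 0.0003}
[-0.00033613  0.00707703  0.02823791]
[206 238]
```

View pics/s2.png

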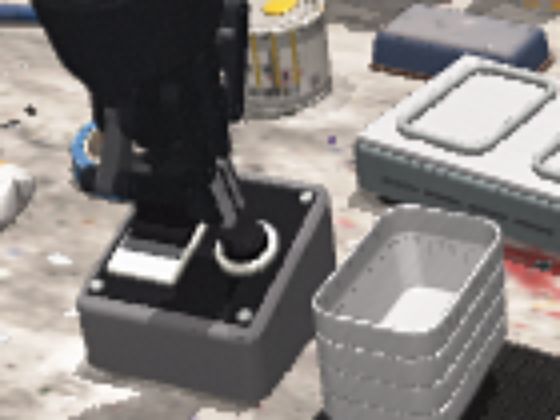

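The closed fingertips are over the button, which matches the measurement. I'll press now, with slightly less tilt.

Request:
move_arm(
  series=[
    [4,0,0,0,0.006,0.01,1],
    [6,0,0,0,0.006,0.022,1],
    [6,0,0,0,0.006,0.028,1],
    [6,0,0,0,0.006,0.032,1],
    [6,0,0,0,0.006,0.034,1],
  ],
)

```text
t: 2.9
eef_pos: [0.3558, 0.2922, 0.0673]
tool_rot: [0.431, 0.896, 0.098, 0.047]
wrist_force: [-9.3, -6.8, 39.0]
finger_gap: 0.0002
```

```bash
python3 - <<'E'
from h import *
s=st();Rz=R.from_quat(s['tool_rot']);print(Rz.inv().apply(np.array([.350,.2855,.067])-s['eef_pos']),Rz.apply([0,0,1]))
E
```

```text
{'t': 2.9, 'joint_pos': [-1.0544, 0.1774, 0.2769, 2.3077, -0.0563, 0.4467, -0.0648], 'eef_pos': [0.3558, 0.2922, 0.0673], 'tool_rot': [0.431, 0.8958, 0.0982, 0.047], 'wrist_force': [-9.2795, -6.7888, 38.96], 'finger_gap': 0.0002}
[-0.00161277 -0.00852363 -0.00161233] [ 0.16888358  0.13543532 -0.97628664]
```

Request:
move_arm(
  series=[
    [0,0,0,0,0,-0.02,1],
    [0,0,0,0,0,-0.06,1],
    [5,0,0,0,0,-0.12,1],
    [12.5,0,0,0,0,-0.18,0.5],
    [12.5,0,0,-0.05,0,-0.22,0],
  ],
)

```text
t: 3.52
eef_pos: [0.3492, 0.2277, 0.2846]
tool_rot: [0.43, 0.903, 0.002, 0.0]
wrist_force: [1.9, -0.2, 0.3]
finger_gap: 0.0358
```

```bash
python3 - <<'E'
from h import *
st();go([.435,.14,.27],np.radians(129))
c=snap('wrist','w2.png')
E
```

```text
{'t': 3.525, 'joint_pos': [-1.0609, -0.0887, 0.3571, 1.9827, 0.0315, 1.2384, -0.0339], 'eef_pos': [0.3492, 0.2277, 0.2846], 'tool_rot': [0.4302, 0.9027, 0.002, 0.0002], 'wrist_force': [1.8598, -0.2485, 0.3414], 'finger_gap': 0.0358}
turn [  0.23   0.11 -89.96] shift [-0.1222  0.0113  0.0145]
```

View pics/w2.png

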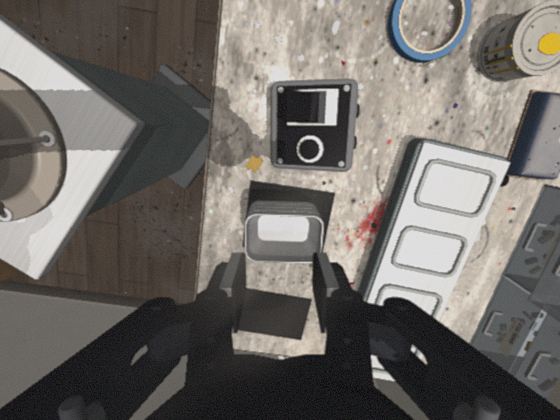

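The lever has dropped: the white slot is now exposed at (330,105). The pan's long side runs at about 39°. I'll turn the tool so the jaws lie across the pans, with the camera on the far side.

Request:
move_arm(
  series=[
    [0,0,10,-0.01,0.03,0,0],
    [0,0,20,-0.01,0.06,0,0],
    [0,0,30,-0.01,0.08,0,0],
    [0,0,40,-0.01,0.1,0,0],
    [0,0,50,0,0.11,0,0],
  ],
)

```text
t: 4.2
eef_pos: [0.442, 0.2876, 0.2893]
tool_rot: [0.778, 0.628, 0.004, 0.001]
wrist_force: [0.2, -0.3, 0.4]
finger_gap: 0.0854
```

```bash
python3 - <<'E'
from h import *
st();go([.456,.233,.25],np.radians(-51))
E
```

```text
{'t': 4.2, 'joint_pos': [-1.0386, 0.1385, 0.4249, 1.7625, -0.0579, 1.2442, -0.8116], 'eef_pos': [0.442, 0.2876, 0.2893], 'tool_rot': [0.7781, 0.6282, 0.0045, 0.0013], 'wrist_force': [0.1669, -0.3452, 0.3636], 'finger_gap': 0.0854}
turn [ 0.32 -0.44 38.83] shift [-0.0506  0.0249  0.0393]
```

Request:
move_arm(
  series=[
    [0,0,10,-0.02,0.01,0.02,0],
    [0,0,20,-0.05,0.025,0.04,0],
    [0,0,30,-0.05,0.025,0.04,0],
    [0.3,-0.4,38.8,-0.05,0.025,0.04,0],
    [0.3,-0.4,38.8,-0.05,0.025,0.04,0],
  ],
)

```text
t: 4.82
eef_pos: [0.4557, 0.2333, 0.2492]
tool_rot: [0.942, 0.335, 0.0, -0.0]
wrist_force: [-0.2, 0.3, 0.3]
finger_gap: 0.0854
```

```bash
python3 - <<'E'
from h import *
st();snap('wrist','w3.png')
E
```

```text
{'t': 4.825, 'joint_pos': [-1.0255, 0.1502, 0.5254, 1.8485, -0.082, 1.1641, -1.3606], 'eef_pos': [0.4557, 0.2333, 0.2492], 'tool_rot': [0.9423, 0.3347, 0.0, -0.0001], 'wrist_force': [-0.1754, 0.2526, 0.2841], 'finger_gap': 0.0854}
```

View pics/w3.png

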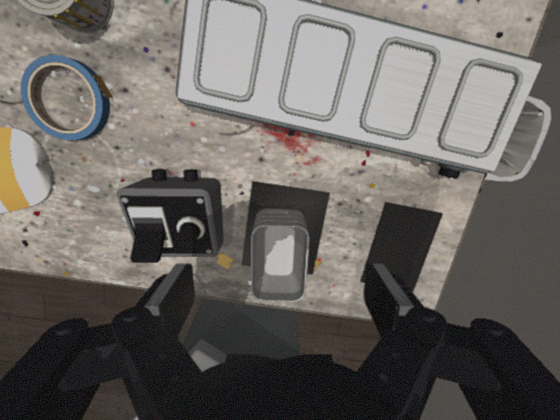

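The lever is down at (147,240). All four bays and the pile are in view, at (278,255). I'll measure the bays by contours and take a zoomed crop of the pile.

```bash
cat > bays.py <<'E'
from h import *
def bays(c,show=True):
    g=cv2.cvtColor(c['color'],cv2.COLOR_RGB2GRAY)
    g=cv2.resize(g,None,fx=2,fy=2,interpolation=cv2.INTER_CUBIC)
    m=cv2.adaptiveThreshold(g,255,cv2.ADAPTIVE_THRESH_MEAN_C,cv2.THRESH_BINARY,41,-2)
    out=[]
    for th in (None,150,170,190,200,210):
        mm=m if th is None else ((g>th)*255).astype(np.uint8)
        cs,_=cv2.findContours(mm,cv2.RETR_CCOMP,cv2.CHAIN_APPROX_NONE)
        for k in cs:
            if cv2.contourArea(k)<4000: continue
            w=ray(c,(k[:,0]+.5)/2-.5,.048)[:,:2]
            r=cv2.minAreaRect((w*1000).astype(np.float32)); s=sorted(r[1])
            if 48<s[0]<72 and 78<s[1]<104 and cv2.contourArea((w*1000).astype(np.float32))>.85*s[0]*s[1]:
                b=cv2.boxPoints(r);e=max((b[1]-b[0],b[2]-b[1]),key=np.linalg.norm)
                out.append((th,np.round(r[0],1),np.round(s,1),round(np.degrees(np.arctan2(e[1],e[0]))%180,1)))
    return out
if __name__=='__main__':
    c=snap('wrist')
    for o in bays(c): print(o)
    a=c['color'][200:310,235:325,::-1];cv2.imwrite('pics/w3c.png',cv2.resize(a,None,fx=5,fy=5,interpolation=cv2.INTER_CUBIC))
E
python3 bays.py
```

```text
(None, array([663. , 115.4]), array([52.2, 84.5]), np.float32(26.8))
(None, array([621.1, 199.3]), array([52.3, 84.7]), np.float32(26.6))
(None, array([579.1, 283.3]), array([52.6, 84.5]), np.float32(26.2))
(None, array([537.4, 367.1]), array([52.5, 85.1]), np.float32(26.6))
(None, array([663. , 115.4]), array([ 70.9, 100.8]), np.float32(26.1))
(None, array([621. , 199.3]), array([ 69.9, 100.8]), np.float32(26.8))
(None, array([579.1, 283.2]), array([ 69.3, 100.6]), np.float32(27.0))
(150, array([663.1, 117.1]), array([55.8, 87.3]), np.float32(26.5))
(150, array([620.7, 199.4]), array([53.6, 85.7]), np.float32(26.7))
(150, array([578.9, 283.1]), array([53.9, 85.5]), np.float32(26.8))
(150, array([580. , 283.4]), array([62.4, 94.5]), np.float32(26.7))
(150, array([580.1, 283.6]), array([59.9, 91.9]), np.float32(26.6))
(150, array([537.1, 366.9]), array([53.6, 85.8]), np.float32(26.6))
(150, array([662.8, 116.1]), array([ 69.1, 100.3]), np.float32(25.4))
(150, array([620.9, 199.3]), array([ 68.6, 100.1]), np.float32(26.8))
(150, array([579. , 283.2]), array([67.7, 99.8]), np.float32(26.8))
(170, array([662.8, 115.4]), array([51.8, 84.1]), np.float32(26.8))
(170, array([621. , 199.4]), array([52.3, 84.7]), np.float32(26.6))
(170, array([579. , 283.2]), array([53. , 84.5]), np.float32(26.6))
(170, array([537.1, 366.9]), array([52.5, 84.5]), np.float32(26.5))
(170, array([663. , 115.1]), array([ 71.5, 101.5]), np.float32(26.3))
(170, array([620.9, 199.2]), array([ 70. , 101.3]), np.float32(26.9))
(170, array([579.1, 283.2]), array([ 68.9, 100.9]), np.float32(26.7))
```

View pics/w3c.png

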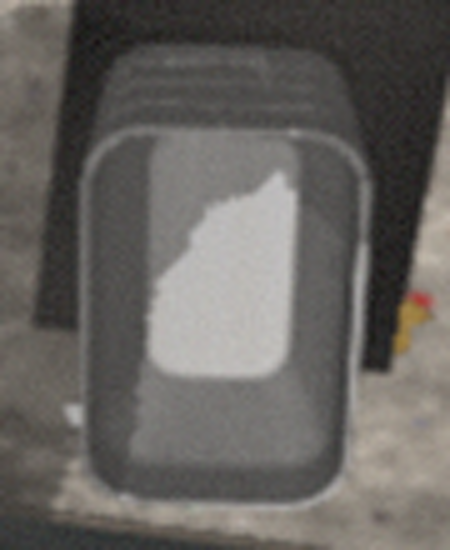

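```bash
python3 - <<'E'
from h import *
c=snap('wrist'); q=ray(c,np.array([(79,128),(372,130),(351,507),(87,499)])/5+[235,200],.094)
print(q.round(4).tolist(),[np.linalg.norm(q[i]-q[(i+1)%4]).round(4) for i in range(4)],q.mean(0).round(4),np.degrees(np.arctan2(*(q[0]-q[3]+q[1]-q[2])[[1,0]])))
go([.394,.183,.13],np.radians(-51))
E
```

```text
[[0.4111, 0.2361, 0.094], [0.4509, 0.1865, 0.094], [0.3761, 0.1282, 0.094], [0.3385, 0.1779, 0.094]] [np.float64(0.0636), np.float64(0.0948), np.float64(0.0624), np.float64(0.0931)] [0.3942 0.1822 0.094 ] 38.30805493486904
turn [-0.01 -0.03  0.15] shift [-0.08    0.0002  0.1193]
```

Request:
move_arm(
  series=[
    [0,0,0.4,-0.04,0.001,0.02,0],
    [0,0,0.8,-0.08,0.001,0.04,0],
    [0,0,0.8,-0.081,0.001,0.09,0],
    [0,0,0.8,-0.081,0.001,0.12,0],
    [0,0,0.8,-0.081,0.001,0.12,0],
  ],
)

```text
t: 5.6
eef_pos: [0.392, 0.1806, 0.1278]
tool_rot: [0.944, 0.329, -0.002, 0.001]
wrist_force: [0.1, 0.2, 0.8]
finger_gap: 0.0856
```

```bash
python3 - <<'E'
from h import *
st();go([.394,.182,.08],np.radians(-51.7)); snap('wrist','w4.png')
E
```

```text
{'t': 5.6, 'joint_pos': [-1.0199, 0.144, 0.532, 2.1575, -0.0948, 0.8661, -1.3313], 'eef_pos': [0.392, 0.1806, 0.1278], 'tool_rot': [0.9444, 0.3288, -0.002, 0.0007], 'wrist_force': [0.1047, 0.1732, 0.7726], 'finger_gap': 0.0856}
turn [-0.    0.24  0.1 ] shift [0.0026 0.0002 0.0478]
```

View pics/w4.png

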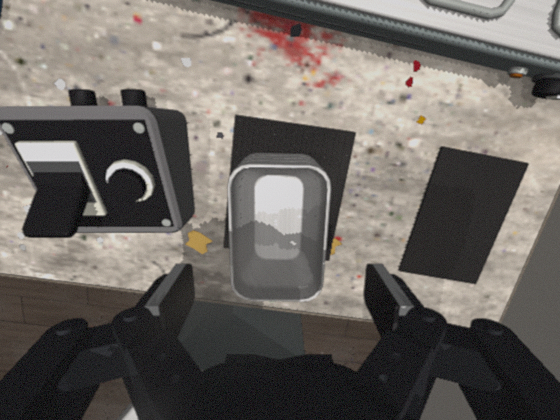

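The pan rim is centred between the fingers (228–330 against finger gaps at 190 and 367). I'll check the rim position once more before going down.

```bash
python3 - <<'E'
from h import *
c=snap('wrist'); q=ray(c,[(228.5,165),(330,165),(326.5,301),(233,299)],.094)
print(q.round(4).tolist(),[np.linalg.norm(q[i]-q[(i+1)%4]).round(4) for i in range(4)],q.mean(0).round(4),np.degrees(np.arctan2(*(q[0]-q[3]+q[1]-q[2])[[1,0]])))
print(proj(c,[[.392,.1806,.1278],[.394,.182,.094]]))
E
```

```text
[[0.4136, 0.2362, 0.094], [0.4519, 0.1878, 0.094], [0.3784, 0.1264, 0.094], [0.3388, 0.1791, 0.094]] [np.float64(0.0617), np.float64(0.0958), np.float64(0.0659), np.float64(0.0942)] [0.3957 0.1824 0.094 ] 38.63503336170011
[[278.14637884 267.72561579]
 [278.43527223 239.68356036]]
```

Request:
move_arm(
  series=[
    [0,0.2,0,0.0035,0,0.025,0],
    [0,0.2,0,0.0035,0,0.048,0],
    [0,0.2,0,0.0035,0,0.048,0],
    [0,0.2,0,0.0035,0,0.048,1],
    [0,0.2,0,0.0035,0,0.048,1],
  ],
  grip_force=40,
)

```text
t: 6.32
eef_pos: [0.3986, 0.1853, 0.0841]
tool_rot: [0.944, 0.329, 0.004, -0.002]
wrist_force: [-1.4, -0.2, 6.2]
finger_gap: 0.0626
```

Request:
move_arm(
  series=[
    [0,0,0,0,0,0,1],
    [0,0,0,0,0,0,1],
    [0,0,0,0,0,-0.01,1],
    [0,0,0,0,0,-0.04,1],
    [0,0,0,0,0,-0.07,1],
  ],
)

```text
t: 6.95
eef_pos: [0.398, 0.1845, 0.1552]
tool_rot: [0.944, 0.329, 0.004, -0.001]
wrist_force: [0.8, 0.7, -0.8]
finger_gap: 0.062
```

```bash
python3 - <<'E'
from h import *
st(); c=snap('wrist','w5.png'); d=snap('side'); a=c['color'][80:400,160:440,::-1]; b=d['color'][120:320,170:345,::-1]
cv2.imwrite('pics/w5.png',np.hstack([cv2.resize(a,(420,480)),cv2.resize(b,(420,480))]))
go([.663,.1154,.16],np.radians(-63.4))
E
```

```text
{'t': 6.95, 'joint_pos': [-1.0395, 0.1048, 0.5447, 2.1227, -0.0701, 0.9223, -1.3566], 'eef_pos': [0.398, 0.1845, 0.1552], 'tool_rot': [0.9445, 0.3286, 0.0038, -0.0014], 'wrist_force': [0.761, 0.7419, -0.8137], 'finger_gap': 0.062}
turn [-0.13 -0.89 11.79] shift [ 0.162   0.2184 -0.0003]
```

View pics/w5.png

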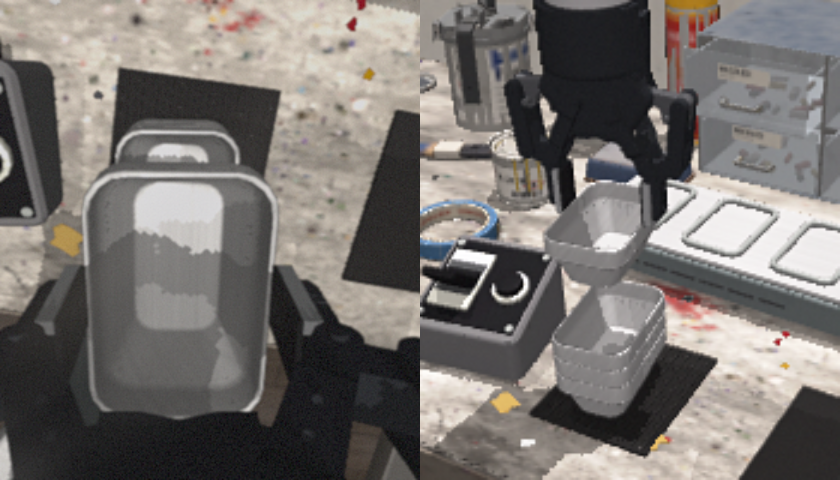

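One pan is in the jaws and three are left on the pile. I'll work out where the pan sits in the grip.

```bash
python3 - <<'E'
from h import *
c=snap('wrist'); s=read_state();Rz=R.from_quat(s['tool_rot']);print(s['eef_pos'])
for z in(.163,.167):
  q=ray(c,np.array([(83,168),(277,167),(268,414),(93,414)])/1.5+[160,80],z)
  print([np.linalg.norm(q[i]-q[(i+1)%4]).round(4) for i in range(4)],Rz.inv().apply(q.mean(0)-s['eef_pos']).round(4),np.degrees(np.arctan2(*(q[0]-q[3]+q[1]-q[2])[[1,0]])))
E
```

```text
[0.39920392 0.18556795 0.15565312]
[np.float64(0.0626), np.float64(0.0972), np.float64(0.0674), np.float64(0.0968)] [-0.0044  0.0012 -0.0074] 38.552911140868716
[np.float64(0.0608), np.float64(0.0943), np.float64(0.0654), np.float64(0.094)] [-0.0021  0.0012 -0.0114] 38.5529111408687
```

Request:
move_arm(
  series=[
    [0,0,2,0.03,0.04,0,1],
    [0,-0.4,5,0.065,0.09,0,1],
    [0,-0.9,8,0.105,0.14,0,1],
    [0,-0.9,11.8,0.14,0.19,0,1],
    [0,-0.9,11.8,0.163,0.218,0,1],
  ],
)

```text
t: 7.72
eef_pos: [0.6641, 0.1137, 0.1554]
tool_rot: [0.973, 0.229, -0.003, 0.001]
wrist_force: [-0.2, -0.9, -1.4]
finger_gap: 0.0625
```

```bash
python3 - <<'E'
from h import *
st(); go([.6657,.1167,.077],np.radians(-63.4))
E
```

```text
{'t': 7.725, 'joint_pos': [-0.6444, 0.5767, 0.6047, 1.5633, -0.3498, 1.1181, -1.0683], 'eef_pos': [0.6641, 0.1137, 0.1554], 'tool_rot': [0.9735, 0.2288, -0.003, 0.0006], 'wrist_force': [-0.2363, -0.9247, -1.4378], 'finger_gap': 0.0625}
turn [-0.01  0.35 -0.15] shift [ 0.0032 -0.002   0.0784]
```

Request:
move_arm(
  series=[
    [0,0.3,0,0.003,-0.002,0.02,1],
    [0,0.3,0,0.003,-0.002,0.045,1],
    [0,0.3,0,0.003,-0.002,0.06,1],
    [0,0.3,0,0.003,-0.002,0.068,1],
    [0,0.3,0,0.003,-0.002,0.068,1],
  ],
)

```text
t: 8.35
eef_pos: [0.6652, 0.1167, 0.087]
tool_rot: [0.973, 0.229, -0.001, 0.0]
wrist_force: [0.7, 0.1, -0.6]
finger_gap: 0.0623
```

```bash
python3 - <<'E'
from h import *
st(); go([.6657,.1167,.077],np.radians(-63.4)); c=snap('wrist'); d=snap('side')
a=c['color'][80:400,160:440,::-1]; b=d['color'][130:330,250:425,::-1]
cv2.imwrite('pics/w6.png',np.hstack([cv2.resize(a,(420,480)),cv2.resize(b,(420,480))]))
E
```

```text
{'t': 8.35, 'joint_pos': [-0.624, 0.6449, 0.568, 1.6177, -0.3948, 0.9976, -1.0387], 'eef_pos': [0.6652, 0.1167, 0.087], 'tool_rot': [0.9735, 0.2288, -0.0008, 0.0001], 'wrist_force': [0.6588, 0.1095, -0.6091], 'finger_gap': 0.0623}
turn [-0.01  0.1  -0.14] shift [0.0005 0.0002 0.01  ]
```

View pics/w6.png

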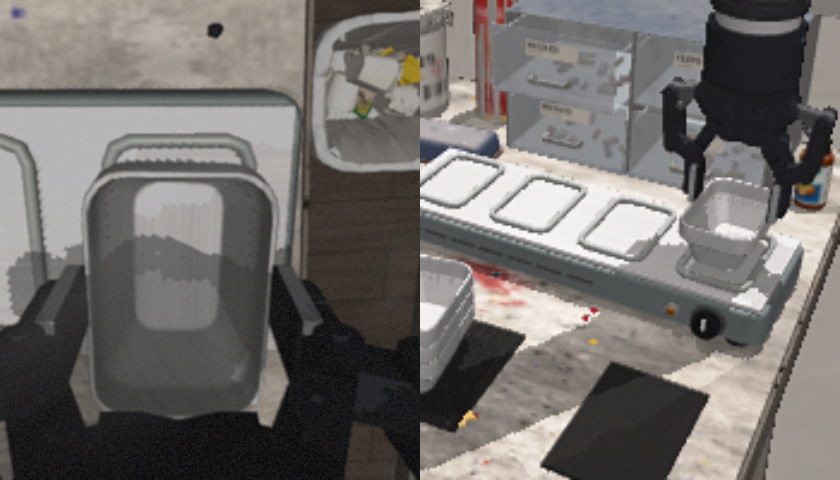

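The pan is centred over bay0 and level. I'll lower it and release.

Request:
move_arm(
  series=[
    [0,0.1,0,0,0,0.005,1],
    [0,0.1,0,0,0,0.01,1],
    [0,0.1,0,0,0,0.0105,1],
    [0,0.1,0,0,0,0.0105,0.15],
    [0,0.1,0,0,0,0.0105,0.1],
  ],
)

```text
t: 9.07
eef_pos: [0.6664, 0.1167, 0.0781]
tool_rot: [0.973, 0.229, 0.001, -0.0]
wrist_force: [-0.3, -0.6, 0.2]
finger_gap: 0.077
```

Request:
move_arm(
  series=[
    [0,0,0,0,0,0,0.1],
    [0,0,0,0,0,-0.01,0.1],
    [0,0,0,0,0,-0.05,0.1],
    [0,0,0,0,0,-0.1,0],
    [0,0,0,0,0,-0.15,0],
  ],
)

```text
t: 9.7
eef_pos: [0.666, 0.1164, 0.2304]
tool_rot: [0.973, 0.229, 0.002, -0.0]
wrist_force: [0.6, 0.9, 0.7]
finger_gap: 0.0857
```

```bash
cat >rim.py <<'E'
from h import *
def rim(c,ctr,z,w=70,off=0,fn=None):
    "bright-rim bounding: print crop saved"
    u=proj(c,[*ctr,z])[0].astype(int); y0,x0=max(u[1]-w,0),max(u[0]-w,0); a=c['color'][y0:y0+2*w,x0:x0+2*w,::-1]
    cv2.imwrite('pics/'+fn,cv2.resize(a,(560,560))); print(fn,'off',x0,y0,'scale',560/(2*w)); 
E
python3 - <<'E'
from h import *
st(); go([.455,.231,.23],np.radians(-51.5)); 
c=snap('side'); cv2.imwrite('pics/s7.png',c['color'][:,:,::-1])
E
```

```text
{'t': 9.7, 'joint_pos': [-0.6643, 0.5146, 0.6347, 1.4837, -0.3141, 1.2424, -1.1004], 'eef_pos': [0.666, 0.1164, 0.2304], 'tool_rot': [0.9735, 0.2287, 0.0019, -0.0001], 'wrist_force': [0.6049, 0.9329, 0.7395], 'finger_gap': 0.0857}
turn [  0.07  -0.2  -12.06] shift [-0.1379 -0.1966 -0.0002]
```

Request:
move_arm(
  series=[
    [0,0,-2,-0.025,-0.035,0,0],
    [0,0,-5,-0.055,-0.08,0,0],
    [0,0,-8,-0.09,-0.125,0,0],
    [0,-0.2,-12,-0.12,-0.17,0,0],
    [0,-0.2,-12,-0.138,-0.197,0,0],
  ],
)

```text
t: 10.38
eef_pos: [0.4565, 0.2328, 0.2362]
tool_rot: [0.944, 0.331, 0.007, 0.0]
wrist_force: [0.4, 0.1, 0.9]
finger_gap: 0.0854
```

```bash
python3 - <<'E'
from h import *
st(); c=snap('wrist','w7.png')
print(proj(c,[[.663,.1154,.087],[.394,.182,.078]]))
a=c['color'][:300,:,::-1]; cv2.imwrite('pics/w7.png',cv2.resize(a,None,fx=1.42,fy=1.42,interpolation=cv2.INTER_CUBIC))
E
```

```text
{'t': 10.375, 'joint_pos': [-1.0821, 0.1595, 0.5897, 1.8757, -0.0951, 1.1218, -1.3551], 'eef_pos': [0.4565, 0.2328, 0.2362], 'tool_rot': [0.9438, 0.3305, 0.0066, 0.0003], 'wrist_force': [0.4376, 0.091, 0.8785], 'finger_gap': 0.0854}
[[509.75152598 108.77402751]
 [278.59162831 265.66020108]]
```

View pics/w7.png

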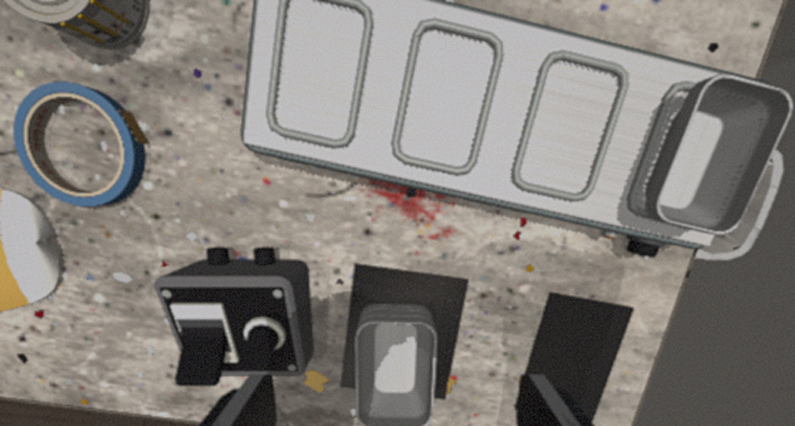

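The pan in bay0 is at about (510,109), where it was expected. The pile is at (279,262), undisturbed. On to pan 2, with its rim at z = 0.078.

```bash
python3 - <<'E'
from h import *
c=snap('wrist'); q=ray(c,np.array([(357,320),(436,319),(432,425),(358,424)])/1.42,.078)
print(q.round(4).tolist(),[np.linalg.norm(q[i]-q[(i+1)%4]).round(4) for i in range(4)],q.mean(0).round(4),np.degrees(np.arctan2(*(q[0]-q[3]+q[1]-q[2])[[1,0]])))
go([.396,.183,.112],np.radians(-51.5))
E
```

```text
[[0.4097, 0.2382, 0.078], [0.4484, 0.1913, 0.078], [0.375, 0.1332, 0.078], [0.3372, 0.182, 0.078]] [np.float64(0.0608), np.float64(0.0936), np.float64(0.0617), np.float64(0.0918)] [0.3926 0.1862 0.078 ] 38.050919585867845
turn [ 0.19 -0.66  0.28] shift [-0.0798  0.002   0.1231]
```

Request:
move_arm(
  series=[
    [0,0,0,-0.04,0.001,0.03,0],
    [0.1,-0.6,0.3,-0.08,0.002,0.06,0],
    [0.2,-0.6,0.3,-0.08,0.002,0.1,0],
    [0.2,-0.6,0.3,-0.08,0.002,0.123,0],
    [0.2,-0.6,0.3,-0.08,0.002,0.123,0],
  ],
)

```text
t: 11.1
eef_pos: [0.3957, 0.1814, 0.1113]
tool_rot: [0.944, 0.329, -0.001, 0.001]
wrist_force: [0.1, 0.9, 0.4]
finger_gap: 0.0856
```

```bash
python3 - <<'E'
from h import *
st();go([.396,.184,.066],np.radians(-51.5)); c=snap('wrist'); u=proj(c,[[.394,.183,.078]])[0].astype(int);print(u)
# bright rim edge scan along row and column through centre
g=cv2.cvtColor(c['color'],cv2.COLOR_RGB2GRAY).astype(int)
for r in (u[1]-25,u[1],u[1]+25): print(r,[(x,g[r,x]) for x in range(u[0]-65,u[0]+66) if g[r,x]>140 and g[r,x]>=max(g[r,x-3:x+4])])
for x in (u[0]-15,u[0]+15): print('col',x,[(r,g[r,x]) for r in range(u[1]-110,u[1]+110) if 0<r<416 and g[r,x]>140 and g[r,x]>=max(g[r-3:r+4,x])])
E
```

```text
{'t': 11.1, 'joint_pos': [-1.0601, 0.1855, 0.5889, 2.1686, -0.1384, 0.8246, -1.2858], 'eef_pos': [0.3957, 0.1814, 0.1113], 'tool_rot': [0.9445, 0.3286, -0.0007, 0.0007], 'wrist_force': [0.0665, 0.856, 0.4041], 'finger_gap': 0.0856}
turn [ 0.05  0.1  -0.13] shift [ 0.0019 -0.0019  0.0453]
[275 242]
217 [(213, np.int64(158)), (227, np.int64(178)), (256, np.int64(197)), (260, np.int64(199)), (264, np.int64(201)), (272, np.int64(196)), (275, np.int64(196)), (277, np.int64(196)), (285, np.int64(192)), (290, np.int64(196)), (296, np.int64(207)), (324, np.int64(180))]
242 [(290, np.int64(175)), (322, np.int64(172)), (338, np.int64(151))]
267 [(332, np.int64(166))]
col 260 [(171, np.int64(206)), (172, np.int64(206)), (185, np.int64(214)), (187, np.int64(214)), (188, np.int64(214)), (193, np.int64(213)), (194, np.int64(213)), (195, np.int64(213)), (198, np.int64(213)), (199, np.int64(213)), (200, np.int64(213)), (203, np.int64(213)), (207, np.int64(215)), (217, np.int64(199)), (247, np.int64(144)), (249, np.int64(144)), (260, np.int64(142))]
col 290 [(172, np.int64(204)), (184, np.int64(213)), (185, np.int64(213)), (191, np.int64(212)), (192, np.int64(212)), (197, np.int64(213)), (203, np.int64(211)), (207, np.int64(210)), (217, np.int64(196)), (219, np.int64(196)), (224, np.int64(194)), (228, np.int64(192)), (232, np.int64(196)), (243, np.int64(191)), (253, np.int64(148)), (260, np.int64(146)), (309, np.int64(151)), (318, np.int64(167))]
```

Request:
move_arm(
  series=[
    [0,0,0,0,-0.0015,0.02,0],
    [0,0,0,0,-0.0015,0.045,0],
    [0,0,0,0,-0.0015,0.045,0],
    [0,0,0,0,-0.0015,0.045,1],
    [0,0,0,0,-0.0015,0.045,1],
  ],
)

```text
t: 11.78
eef_pos: [0.3972, 0.1842, 0.0693]
tool_rot: [0.944, 0.329, 0.002, -0.001]
wrist_force: [-1.2, -1.3, 6.7]
finger_gap: 0.0622
```

Request:
move_arm(
  series=[
    [0,0,0,0,0,0,1],
    [0,0,0,0,0,0,1],
    [0,0,0,0,0,-0.01,1],
    [0,0,0,0,0,-0.05,1],
    [0,0,0,0,0,-0.085,1],
  ],
)

```text
t: 12.4
eef_pos: [0.397, 0.1837, 0.1558]
tool_rot: [0.945, 0.328, 0.002, -0.0]
wrist_force: [0.3, 0.6, -0.5]
finger_gap: 0.0621
```

```bash
python3 - <<'E'
from h import *
st(); c=snap('wrist','w8.png'); d=snap('side','s8.png'); go([.6238,.2006,.155],np.radians(-63.4))
g=cv2.cvtColor(c['color'],cv2.COLOR_RGB2GRAY).astype(int)
for r in (230,260): print(r,[(x,g[r,x]) for x in range(200,360) if g[r,x]>140 and g[r,x]>=max(g[r,x-3:x+4])])
print([(r,g[r,280]) for r in range(150,380) if g[r,280]>130 and g[r,280]>=max(g[r-3:r+4,280])])
a=c['color'][80:400,160:440,::-1]; b=d['color'][120:320,170:345,::-1]
cv2.imwrite('pics/w8.png',np.hstack([cv2.resize(a,(420,480)),cv2.resize(b,(420,480))]))
E
```

```text
{'t': 12.4, 'joint_pos': [-1.1036, 0.1077, 0.6138, 2.1234, -0.0777, 0.9275, -1.3477], 'eef_pos': [0.397, 0.1837, 0.1558], 'tool_rot': [0.9445, 0.3284, 0.002, -0.0004], 'wrist_force': [0.3045, 0.6405, -0.544], 'finger_gap': 0.0621}
turn [-0.09 -0.7  11.77] shift [0.1852 0.1272 0.0052]
230 [(203, np.int64(151)), (216, np.int64(189)), (252, np.int64(216)), (259, np.int64(216)), (260, np.int64(216)), (265, np.int64(216)), (279, np.int64(204)), (284, np.int64(200)), (289, np.int64(203)), (294, np.int64(202)), (299, np.int64(206)), (305, np.int64(203)), (342, np.int64(189)), (352, np.int64(164))]
260 [(339, np.int64(159))]
[(163, np.int64(208)), (173, np.int64(220)), (178, np.int64(219)), (192, np.int64(220)), (200, np.int64(219)), (205, np.int64(217)), (206, np.int64(217)), (211, np.int64(217)), (214, np.int64(217)), (220, np.int64(214)), (224, np.int64(215)), (239, np.int64(200)), (250, np.int64(131)), (277, np.int64(146)), (279, np.int64(146)), (284, np.int64(147)), (287, np.int64(147)), (293, np.int64(146)), (354, np.int64(131))]
```

```bash
python3 - <<'E'
from h import *
c=snap('wrist')
for z in(.078,.062,.046): print(z,proj(c,[.394+.048*.78,.182+.048*.62,z])[0])
s=read_state();Rz=R.from_quat(s['tool_rot'])
q=ray(c,[(216,230),(342,230)],s['eef_pos'][2]+.009);print(np.linalg.norm(q[0]-q[1]),Rz.inv().apply(q.mean(0)-s['eef_pos']))
q=ray(c,[(280,191)],s['eef_pos'][2]+.009);print(Rz.inv().apply(q.mean(0)-s['eef_pos']))
E
```

```text
0.078 [277.44201186 168.79802949]
0.062 [277.52425244 165.96787597]
0.046 [277.59657517 163.47902596]
0.06267053730542033 [ 0.02510964  0.00068775 -0.00878286]
[ 0.04493146  0.00117314 -0.00861114]
```

View pics/w8.png

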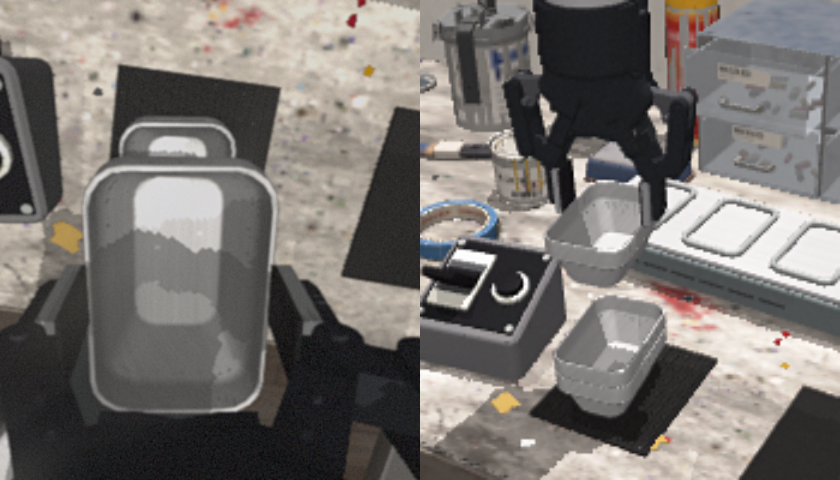

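Request:
move_arm(
  series=[
    [0,0,2,0.035,0.024,0,1],
    [0,-0.4,5,0.08,0.055,0,1],
    [0,-0.7,8,0.125,0.086,0,1],
    [0,-0.7,11.8,0.165,0.115,0,1],
    [0,-0.7,11.8,0.185,0.127,0,1],
  ],
)

```text
t: 13.18
eef_pos: [0.6236, 0.1991, 0.1554]
tool_rot: [0.973, 0.229, -0.003, 0.001]
wrist_force: [0.3, 0.2, -1.2]
finger_gap: 0.0623
```

```bash
python3 - <<'E'
from h import *
st(); go([.6237,.2006,.087],np.radians(-63.4))
E
```

```text
{'t': 13.175, 'joint_pos': [-0.8177, 0.5499, 0.6346, 1.6148, -0.3525, 1.1008, -1.1986], 'eef_pos': [0.6236, 0.1991, 0.1554], 'tool_rot': [0.9734, 0.2291, -0.003, 0.0011], 'wrist_force': [0.2891, 0.1603, -1.2396], 'finger_gap': 0.0623}
turn [ 0.05  0.37 -0.11] shift [ 0.0012 -0.0013  0.0684]
```

Request:
move_arm(
  series=[
    [0,0.3,0,0.001,-0.001,0.03,1],
    [0,0.3,0,0.001,-0.001,0.055,1],
    [0,0.3,0,0.001,-0.001,0.068,1],
    [0,0.3,0,0.001,-0.001,0.073,1],
    [0,0.3,0,0.001,-0.001,0.073,1],
  ],
)

```text
t: 13.8
eef_pos: [0.6238, 0.2003, 0.0826]
tool_rot: [0.973, 0.229, -0.0, 0.001]
wrist_force: [-0.6, -0.5, -1.2]
finger_gap: 0.0622
```

```bash
python3 - <<'E'
from h import *
st(); go([.6237,.2006,.077],np.radians(-63.4))
E
```

```text
{'t': 13.8, 'joint_pos': [-0.7908, 0.6235, 0.5925, 1.6761, -0.4055, 0.9684, -1.1601], 'eef_pos': [0.6238, 0.2003, 0.0826], 'tool_rot': [0.9734, 0.2291, -0.0003, 0.0006], 'wrist_force': [-0.566, -0.5306, -1.2316], 'finger_gap': 0.0622}
turn [ 0.05  0.05 -0.11] shift [ 0.0001 -0.0003  0.0056]
```

Request:
move_arm(
  series=[
    [0,0,0,0,0,0.003,1],
    [0,0,0,0,0,0.005,1],
    [0,0,0,0,0,0.005,1],
    [0,0,0,0,0,0.005,0.15],
    [0,0,0,0,0,0.005,0.1],
  ],
)

```text
t: 14.42
eef_pos: [0.6238, 0.2002, 0.0775]
tool_rot: [0.973, 0.229, -0.0, 0.001]
wrist_force: [-1.0, 0.0, 0.1]
finger_gap: 0.0769
```

Request:
move_arm(
  series=[
    [0,0,0,0,0,0,0.1],
    [0,0,0,0,0,-0.01,0.1],
    [0,0,0,0,0,-0.05,0.1],
    [0,0,0,0,0,-0.1,0],
    [0,0,0,0,0,-0.15,0],
  ],
)

```text
t: 15.05
eef_pos: [0.6238, 0.2002, 0.2297]
tool_rot: [0.973, 0.229, -0.0, 0.001]
wrist_force: [0.6, 0.7, -0.4]
finger_gap: 0.0854
```

```bash
python3 - <<'E'
from h import *
st(); go([.455,.231,.22],np.radians(-51.5))
E
```

```text
{'t': 15.05, 'joint_pos': [-0.842, 0.4847, 0.6686, 1.5377, -0.3105, 1.2279, -1.2332], 'eef_pos': [0.6238, 0.2002, 0.2297], 'tool_rot': [0.9734, 0.229, -0.0, 0.0006], 'wrist_force': [0.6291, 0.6658, -0.4291], 'finger_gap': 0.0854}
turn [  0.06   0.03 -12.03] shift [-0.1374 -0.1028  0.0096]
```

Request:
move_arm(
  series=[
    [0,0,-2,-0.025,-0.02,0,0],
    [0,0,-5,-0.055,-0.042,0,0],
    [0,0,-8,-0.09,-0.068,0,0],
    [0,0,-12,-0.12,-0.09,0,0],
    [0,0,-12,-0.137,-0.103,0.005,0],
  ],
)

```text
t: 15.68
eef_pos: [0.4539, 0.2318, 0.2255]
tool_rot: [0.944, 0.33, 0.0, -0.0]
wrist_force: [-0.2, 0.5, 0.2]
finger_gap: 0.0854
```

```bash
cat > scan.py <<'E'
from h import *
import sys
z=float(sys.argv[1]); ctr=np.array([float(v) for v in sys.argv[2:4]]) if len(sys.argv)>2 else np.array([.394,.182])
a=np.radians(38.4)
st(); c=snap('wrist'); g=cv2.GaussianBlur(cv2.cvtColor(c['color'],cv2.COLOR_RGB2GRAY),(3,3),0).astype(np.float32)
# brightness profiles along world lines in the rim plane, pan axes
ex=np.array([np.cos(a),np.sin(a),0]);ey=np.array([-ex[1],ex[0],0]);C=np.array([*ctr,z])
def prof(o,d,t):
    u=proj(c,o+t[:,None]*d).astype(np.float32); return cv2.remap(g,u[:,:1].copy(),u[:,1:].copy(),cv2.INTER_LINEAR).ravel()
for s in (-.02,0,.02,.03):
    for nm,o,d,t in (('y-',C+s*ex,-ey,np.arange(.02,.046,.0005)),('y+',C+s*ex,ey,np.arange(.02,.046,.0005)),('x+',C+s*ey*.6,ex,np.arange(.035,.066,.0005)),('x-',C+s*ey*.6,-ex,np.arange(.035,.066,.0005))):
        v=prof(o,d,t);top=v-cv2.blur(v[:,None],(1,13),borderType=cv2.BORDER_REPLICATE).ravel();i=np.argsort(-top)
        k=i[0];print(nm,s,(t[k]*1000).round(1),top[k].round(0),end=' | ')
    print()
E
python3 scan.py .062; python3 - <<'E'
from h import *
c=snap('wrist','w9.png');go([.396,.183,.096],np.radians(-51.5))
E
```

```text
{'t': 15.675, 'joint_pos': [-1.1255, 0.1794, 0.6469, 1.8878, -0.1208, 1.112, -1.3306], 'eef_pos': [0.4539, 0.2318, 0.2255], 'tool_rot': [0.9439, 0.3301, 0.0004, -0.0003], 'wrist_force': [-0.2193, 0.5181, 0.2338], 'finger_gap': 0.0854}
y- -0.02 29.5 34.0 | y+ -0.02 32.0 12.0 | x+ -0.02 44.0 5.0 | x- -0.02 47.0 17.0 | 
y- 0 30.0 39.0 | y+ 0 31.5 15.0 | x+ 0 46.0 8.0 | x- 0 47.0 16.0 | 
y- 0.02 30.5 20.0 | y+ 0.02 32.0 14.0 | x+ 0.02 55.5 7.0 | x- 0.02 47.0 13.0 | 
y- 0.03 30.5 20.0 | y+ 0.03 31.5 15.0 | x+ 0.03 47.0 11.0 | x- 0.03 47.0 12.0 | 
turn [-0.07  0.07  0.13] shift [-0.075   0.0029  0.1289]
```

View pics/w9.png

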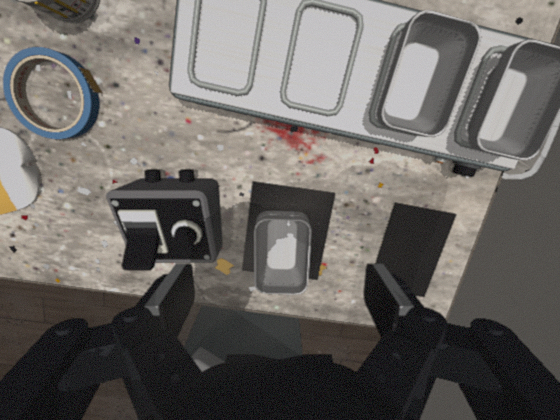

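Bays 0 and 1 are filled and two pans remain. The scan puts the pile centre within 1 mm of the assumed position. Taking pan 3.

Request:
move_arm(
  series=[
    [0,0,0,-0.035,0.001,0.03,0],
    [0,0,0.1,-0.074,0.002,0.06,0],
    [0,0,0.1,-0.074,0.002,0.1,0],
    [0,0,0.1,-0.074,0.002,0.128,0],
    [0,0,0.1,-0.074,0.002,0.128,0],
  ],
)

```text
t: 16.4
eef_pos: [0.3962, 0.1829, 0.0959]
tool_rot: [0.944, 0.329, -0.002, 0.001]
wrist_force: [0.8, -0.8, 0.7]
finger_gap: 0.0855
```

```bash
python3 scan.py .062;python3 - <<'E'
from h import *
go([.396,.184,.050],np.radians(-51.5))
E
```

```text
{'t': 16.4, 'joint_pos': [-1.0942, 0.2262, 0.6343, 2.1789, -0.1865, 0.7927, -1.2401], 'eef_pos': [0.3962, 0.1829, 0.0959], 'tool_rot': [0.9443, 0.3291, -0.0021, 0.0007], 'wrist_force': [0.8142, -0.7748, 0.7256], 'finger_gap': 0.0855}
y- -0.02 30.0 25.0 | y+ -0.02 32.0 18.0 | x+ -0.02 47.0 54.0 | x- -0.02 47.5 18.0 | 
y- 0 30.0 67.0 | y+ 0 32.0 25.0 | x+ 0 47.0 68.0 | x- 0 48.0 20.0 | 
y- 0.02 30.5 69.0 | y+ 0.02 31.5 68.0 | x+ 0.02 47.0 70.0 | x- 0.02 62.5 15.0 | 
y- 0.03 30.5 73.0 | y+ 0.03 31.0 62.0 | x+ 0.03 47.0 61.0 | x- 0.03 47.5 10.0 | 
turn [-0.    0.1  -0.05] shift [-0.0006 -0.001   0.0471]
```

Request:
move_arm(
  series=[
    [0,0.1,0,-0.001,-0.001,0.02,0],
    [0,0.1,0,-0.001,-0.001,0.046,0],
    [0,0.1,0,-0.001,-0.001,0.046,0],
    [0,0.1,0,-0.001,-0.001,0.046,1],
    [0,0.1,0,-0.001,-0.001,0.046,1],
  ],
)

```text
t: 17.08
eef_pos: [0.3972, 0.1846, 0.0531]
tool_rot: [0.944, 0.329, 0.001, -0.001]
wrist_force: [-1.1, -0.7, 7.6]
finger_gap: 0.0623
```

Request:
move_arm(
  series=[
    [0,0,0,0,0,0,1],
    [0,0,0,0,0,0,1],
    [0,0,0,0,0,-0.02,1],
    [0,0,0,0,0,-0.06,1],
    [0,0,0,0,0,-0.105,1],
  ],
)

```text
t: 17.7
eef_pos: [0.3964, 0.1839, 0.1588]
tool_rot: [0.944, 0.329, 0.001, -0.0]
wrist_force: [0.7, 1.0, -2.2]
finger_gap: 0.062
```

```bash
python3 - <<'E'
from h import *
s=st(); e=s['eef_pos'];print('held');import subprocess
print(subprocess.run(['python3','scan.py',str(e[2]+.009),str(e[0]-.0023),str(e[1]-.0019)],capture_output=True,text=True).stdout)
go([.5817,.2845,.155],np.radians(-63.4))
c=snap('side','s10.png')
E
```

```text
{'t': 17.7, 'joint_pos': [-1.1658, 0.1079, 0.6802, 2.1202, -0.0848, 0.9376, -1.3388], 'eef_pos': [0.3964, 0.1839, 0.1588], 'tool_rot': [0.9443, 0.329, 0.0007, -0.0004], 'wrist_force': [0.7036, 1.0397, -2.2417], 'finger_gap': 0.062}
held
{'t': 17.7, 'joint_pos': [-1.1658, 0.1079, 0.6802, 2.1202, -0.0848, 0.9376, -1.3388], 'eef_pos': [0.3964, 0.1839, 0.1588], 'tool_rot': [0.9443, 0.329, 0.0007, -0.0004], 'wrist_force': [0.7036, 1.0397, -2.2417], 'finger_gap': 0.062}
y- -0.02 30.5 28.0 | y+ -0.02 31.5 37.0 | x+ -0.02 61.0 82.0 | x- -0.02 47.5 38.0 | 
y- 0 30.5 37.0 | y+ 0 30.5 24.0 | x+ 0 62.0 75.0 | x- 0 47.5 31.0 | 
y- 0.02 31.0 48.0 | y+ 0.02 30.5 50.0 | x+ 0.02 46.0 77.0 | x- 0.02 47.0 23.0 | 
y- 0.03 31.0 48.0 | y+ 0.03 30.5 51.0 | x+ 0.03 46.0 76.0 | x- 0.03 46.5 17.0 | 

this script no longer has the robotException ignored in: <_io.TextIOWrapper mode='rw' encoding='UTF-8'>
Traceback (most recent call last):
BrokenPipeError: [Errno 32] Broken pipe
```

```bash
python3 - <<'E'
from h import *
go([.5817,.2845,.155],np.radians(-63.4))
c=snap('wrist'); u=proj(c,[.3941+.0615*.784,.182+.0615*.621,.1678])[0];p=ray(c,u,.046)[0];print(u,p,(p[:2]-[.3934,.1827])@[.784,.621])
c=snap('side','s10.png'); m=[c['color'][tuple(proj(c,[.3934,.1827,z])[0].astype(int)[::-1])].tolist() for z in(.004,.01)];print(m)
for s in (-.03,0,.03): print([c['color'][tuple(proj(c,[.3934+s*.784,.1827+s*.621,.007])[0].astype(int)[::-1])].tolist()])
print([read_state()['wrist_force'][2].round(2)])
E
```

```text
turn [-0.14 -0.7  11.76] shift [0.2035 0.035  0.0116]
[276.32642529 166.87200607] [0.42843957 0.2106224  0.046     ] 0.04481083076147503
[[176, 173, 173], [166, 162, 161]]
[[120, 117, 115]]
[[161, 157, 156]]
[[245, 243, 242]]
[np.float64(-1.19)]
```

Request:
move_arm(
  series=[
    [0,0,2,0.04,0.007,0,1],
    [0,-0.4,5,0.085,0.015,0,1],
    [0,-0.7,8,0.135,0.024,0,1],
    [0,-0.7,11.8,0.18,0.031,0,1],
    [0,-0.7,11.8,0.203,0.035,0,1],
  ],
)

```text
t: 18.48
eef_pos: [0.58, 0.2852, 0.1591]
tool_rot: [0.973, 0.231, -0.003, 0.0]
wrist_force: [-0.5, -0.7, -1.0]
finger_gap: 0.0622
```

```bash
python3 - <<'E'
from h import *
st(); go([.5817,.2845,.082],np.radians(-63.4))
E
```

```text
{'t': 18.475, 'joint_pos': [-0.9865, 0.5376, 0.6593, 1.633, -0.3598, 1.1025, -1.334], 'eef_pos': [0.58, 0.2852, 0.1591], 'tool_rot': [0.973, 0.2307, -0.0034, 0.0003], 'wrist_force': [-0.4991, -0.7102, -1.0069], 'finger_gap': 0.0622}
turn [-0.06  0.38  0.08] shift [0.0018 0.0015 0.0771]
```

Request:
move_arm(
  series=[
    [0,0.3,0,0.002,0.0015,0.03,1],
    [0,0.3,0,0.002,0.0015,0.055,1],
    [0,0.3,0,0.002,0.0015,0.07,1],
    [0,0.3,0,0.002,0.0015,0.077,1],
    [0,0.3,0,0.002,0.0015,0.077,1],
  ],
)

```text
t: 19.1
eef_pos: [0.5818, 0.2845, 0.0819]
tool_rot: [0.973, 0.231, -0.001, -0.0]
wrist_force: [-0.8, -0.6, -1.6]
finger_gap: 0.0619
```

```bash
python3 - <<'E'
from h import *
st(); go([.5817,.2845,.0775],np.radians(-63.4))
E
```

```text
{'t': 19.1, 'joint_pos': [-0.9517, 0.6186, 0.6127, 1.6955, -0.4192, 0.9638, -1.2872], 'eef_pos': [0.5818, 0.2845, 0.0819], 'tool_rot': [0.973, 0.2307, -0.001, -0.0003], 'wrist_force': [-0.7709, -0.5999, -1.5866], 'finger_gap': 0.0619}
turn [-0.06  0.11  0.07] shift [-0.0001 -0.0001  0.0044]
```

Request:
move_arm(
  series=[
    [0,0,0,0,0,0.002,1],
    [0,0,0,0,0,0.0045,1],
    [0,0,0,0,0,0.0045,1],
    [0,0,0,0,0,0.0045,0.15],
    [0,0,0,0,0,0.0045,0.1],
  ],
)

```text
t: 19.73
eef_pos: [0.5818, 0.2845, 0.0773]
tool_rot: [0.973, 0.231, -0.001, -0.0]
wrist_force: [0.4, 0.7, -0.5]
finger_gap: 0.0766
```

Request:
move_arm(
  series=[
    [0,0,0,0,0,0,0.1],
    [0,0,0,0,0,-0.01,0.1],
    [0,0,0,0,0,-0.05,0.1],
    [0,0,0,0,0,-0.1,0],
    [0,0,0,0,0,-0.15,0],
  ],
)

```text
t: 20.35
eef_pos: [0.5821, 0.2843, 0.2295]
tool_rot: [0.973, 0.23, -0.001, -0.0]
wrist_force: [-0.2, 0.2, 0.4]
finger_gap: 0.0852
```

```bash
python3 - <<'E'
from h import *
st(); go([.455,.231,.21],np.radians(-51.5))
E
```

```text
{'t': 20.35, 'joint_pos': [-1.0068, 0.4773, 0.6934, 1.5565, -0.3183, 1.2247, -1.3648], 'eef_pos': [0.5821, 0.2843, 0.2295], 'tool_rot': [0.9731, 0.2305, -0.0007, -0.0003], 'wrist_force': [-0.158, 0.169, 0.367], 'finger_gap': 0.0852}
turn [ -0.06   0.07 -11.85] shift [-0.1375 -0.0094  0.0197]
```

Request:
move_arm(
  series=[
    [0,0,-2,-0.025,-0.002,0,0],
    [0,0,-5,-0.055,-0.004,0,0],
    [0,0,-8,-0.09,-0.006,0,0],
    [0,0,-11.9,-0.12,-0.009,0.01,0],
    [0,0,-11.9,-0.137,-0.009,0.02,0],
  ],
)

```text
t: 20.98
eef_pos: [0.4545, 0.2304, 0.2102]
tool_rot: [0.944, 0.33, -0.0, -0.001]
wrist_force: [0.1, 1.0, -0.1]
finger_gap: 0.0852
```

```bash
python3 scan.py .046 .3934 .1827;python3 - <<'E'
from h import *
go([.396,.184,.08],np.radians(-51.5)); snap('wrist','w11.png')
E
```

```text
{'t': 20.975, 'joint_pos': [-1.1581, 0.2049, 0.6972, 1.9071, -0.1512, 1.0819, -1.2973], 'eef_pos': [0.4545, 0.2304, 0.2102], 'tool_rot': [0.9439, 0.3303, -0.0005, -0.0011], 'wrist_force': [0.0674, 0.9761, -0.0915], 'finger_gap': 0.0852}
y- -0.02 30.5 35.0 | y+ -0.02 31.0 19.0 | x+ -0.02 44.0 8.0 | x- -0.02 47.0 11.0 | 
y- 0 31.0 40.0 | y+ 0 30.5 14.0 | x+ 0 46.5 9.0 | x- 0 47.0 12.0 | 
y- 0.02 31.5 19.0 | y+ 0.02 30.0 15.0 | x+ 0.02 46.5 5.0 | x- 0.02 47.0 11.0 | 
y- 0.03 31.5 20.0 | y+ 0.03 30.5 15.0 | x+ 0.03 46.5 14.0 | x- 0.03 47.0 8.0 | 
turn [-0.21  0.28  0.03] shift [-0.0712  0.0007  0.129 ]
```

Request:
move_arm(
  series=[
    [0,0,0,-0.035,0,0.03,0],
    [-0.2,0.3,0,-0.071,0,0.06,0],
    [-0.2,0.3,0,-0.071,0,0.1,0],
    [-0.2,0.3,0,-0.071,0,0.129,0],
    [-0.2,0.3,0,-0.071,0,0.129,0],
  ],
)

```text
t: 21.7
eef_pos: [0.3975, 0.1849, 0.0798]
tool_rot: [0.944, 0.33, -0.0, 0.001]
wrist_force: [-0.2, -0.7, 0.8]
finger_gap: 0.0857
```

```bash
python3 scan.py .046 .3934 .1827;python3 - <<'E'
from h import *
go([.396,.184,.035],np.radians(-51.5))
E
```

```text
{'t': 21.7, 'joint_pos': [-1.1182, 0.2677, 0.6671, 2.191, -0.2391, 0.7532, -1.1917], 'eef_pos': [0.3975, 0.1849, 0.0798], 'tool_rot': [0.9441, 0.3296, -0.0001, 0.0009], 'wrist_force': [-0.1948, -0.7007, 0.8204], 'finger_gap': 0.0857}
y- -0.02 44.0 27.0 | y+ -0.02 31.0 29.0 | x+ -0.02 47.0 55.0 | x- -0.02 47.0 23.0 | 
y- 0 31.0 44.0 | y+ 0 30.5 25.0 | x+ 0 47.0 68.0 | x- 0 48.5 10.0 | 
y- 0.02 31.5 67.0 | y+ 0.02 30.5 63.0 | x+ 0.02 47.0 68.0 | x- 0.02 47.0 12.0 | 
y- 0.03 31.5 63.0 | y+ 0.03 30.5 58.0 | x+ 0.03 47.0 61.0 | x- 0.03 47.0 12.0 | 
turn [ 0.09 -0.12 -0.  ] shift [-0.0031 -0.0005  0.0459]
```

Request:
move_arm(
  series=[
    [0,0,0,-0.002,-0.0005,0.02,0],
    [0,0,0,-0.002,-0.0005,0.045,0],
    [0,0,0,-0.002,-0.0005,0.045,0],
    [0,0,0,-0.002,-0.0005,0.045,1],
    [0,0,0,-0.002,-0.0005,0.045,1],
  ],
)

```text
t: 22.38
eef_pos: [0.3985, 0.1854, 0.038]
tool_rot: [0.944, 0.33, 0.003, -0.0]
wrist_force: [-0.5, -1.1, 8.6]
finger_gap: 0.0618
```

Request:
move_arm(
  series=[
    [0,0,0,0,0,0,1],
    [0,0,0,0,0,0,1],
    [0,0,0,0,0,-0.025,1],
    [0,0,0,0,0,-0.075,1],
    [0,0,0,0,0,-0.12,1],
  ],
)

```text
t: 23.0
eef_pos: [0.3977, 0.1849, 0.1593]
tool_rot: [0.944, 0.329, 0.003, -0.0]
wrist_force: [1.0, 1.9, -0.5]
finger_gap: 0.0619
```

```bash
python3 - <<'E'
from h import *
go([.540,.3683,.155],np.radians(-63.4)); print(read_state()['eef_pos']+np.array([-.0023,-.0019,.009]))
E
python3 scan.py .165 .3937 .182
```

```text
turn [ 0.05 -0.28 11.87] shift [ 0.2255 -0.0551  0.0053]
[0.39541834 0.18299343 0.16828703]
{'t': 23.0, 'joint_pos': [-1.224, 0.1132, 0.7431, 2.1199, -0.0944, 0.9353, -1.3277], 'eef_pos': [0.3977, 0.1849, 0.1593], 'tool_rot': [0.9442, 0.3294, 0.0025, -0.0001], 'wrist_force': [1.015, 1.8881, -0.54], 'finger_gap': 0.0619}
y- -0.02 31.0 24.0 | y+ -0.02 31.5 41.0 | x+ -0.02 46.0 66.0 | x- -0.02 48.5 32.0 | 
y- 0 31.0 32.0 | y+ 0 30.5 18.0 | x+ 0 46.0 64.0 | x- 0 49.5 32.0 | 
y- 0.02 32.0 47.0 | y+ 0.02 31.0 52.0 | x+ 0.02 46.0 78.0 | x- 0.02 48.0 16.0 | 
y- 0.03 32.0 49.0 | y+ 0.03 31.0 51.0 | x+ 0.03 46.0 71.0 | x- 0.03 47.0 13.0 |
```

Request:
move_arm(
  series=[
    [0,0,2,0.04,-0.01,0,1],
    [0,0,5,0.09,-0.022,0,1],
    [0,-0.3,8,0.145,-0.035,0,1],
    [0,-0.3,11.9,0.2,-0.048,0,1],
    [0,-0.3,11.9,0.228,-0.055,0,1],
  ],
)

```text
t: 23.68
eef_pos: [0.5466, 0.3743, 0.1666]
tool_rot: [0.973, 0.23, 0.004, -0.002]
wrist_force: [0.3, -1.2, -0.9]
finger_gap: 0.0615
```

```bash
python3 - <<'E'
from h import *
st(); go([.5422,.3695,.082],np.radians(-63.4))
E
```

```text
{'t': 23.675, 'joint_pos': [-1.1332, 0.5545, 0.6779, 1.5981, -0.3784, 1.1135, -1.4682], 'eef_pos': [0.5466, 0.3743, 0.1666], 'tool_rot': [0.9731, 0.2305, 0.0045, -0.0021], 'wrist_force': [0.2507, -1.2433, -0.9098], 'finger_gap': 0.0615}
turn [-0.11 -0.55  0.05] shift [-0.0069  0.0025  0.0845]
```

Request:
move_arm(
  series=[
    [0,-0.5,0,-0.007,0.0025,0.03,1],
    [0,-0.5,0,-0.007,0.0025,0.055,1],
    [0,-0.5,0,-0.007,0.0025,0.077,1],
    [0,-0.5,0,-0.007,0.0025,0.084,1],
    [0,-0.5,0,-0.007,0.0025,0.084,1],
  ],
)

```text
t: 24.3
eef_pos: [0.5421, 0.3694, 0.0824]
tool_rot: [0.973, 0.23, 0.0, -0.001]
wrist_force: [-0.1, 0.4, -1.1]
finger_gap: 0.0616
```

```bash
sed -i 's/np.radians(38.4)/np.radians(float(sys.argv[4]) if len(sys.argv)>4 else 38.4)/' scan.py; python3 scan.py .091 .5373 .367 26.6; python3 - <<'E'
from h import *
go([.5422,.3695,.0775],np.radians(-63.4)); snap('side','s12.png')
E
```

```text
{'t': 24.3, 'joint_pos': [-1.0997, 0.6348, 0.6287, 1.676, -0.4374, 0.9742, -1.4193], 'eef_pos': [0.5421, 0.3694, 0.0824], 'tool_rot': [0.9731, 0.2304, 0.0001, -0.001], 'wrist_force': [-0.0585, 0.4182, -1.0625], 'finger_gap': 0.0616}
y- -0.02 35.0 44.0 | y+ -0.02 35.0 22.0 | x+ -0.02 47.0 52.0 | x- -0.02 45.0 17.0 | 
y- 0 30.5 29.0 | y+ 0 30.0 15.0 | x+ 0 47.5 48.0 | x- 0 47.5 43.0 | 
y- 0.02 31.0 27.0 | y+ 0.02 30.5 37.0 | x+ 0.02 47.5 62.0 | x- 0.02 45.0 13.0 | 
y- 0.03 31.0 33.0 | y+ 0.03 35.5 24.0 | x+ 0.03 47.0 56.0 | x- 0.03 44.0 11.0 | 
turn [-0.12 -0.11  0.05] shift [-0.0004  0.      0.0056]
```

The pan is centred on bay3. I'll set it down and release.

Request:
move_arm(
  series=[
    [0,0,0,0,0,0.003,1],
    [0,0,0,0,0,0.005,1],
    [0,0,0,0,0,0.005,1],
    [0,0,0,0,0,0.005,0.15],
    [0,0,0,0,0,0.005,0.1],
  ],
)

```text
t: 25.02
eef_pos: [0.5428, 0.3698, 0.0785]
tool_rot: [0.973, 0.23, 0.001, -0.001]
wrist_force: [0.4, -0.1, 0.3]
finger_gap: 0.0767
```

Request:
move_arm(
  series=[
    [0,0,0,0,0,0,0.1],
    [0,0,0,0,0,-0.01,0.1],
    [0,0,0,0,0,-0.05,0.1],
    [0,0,0,0,0,-0.1,0],
    [0,0,0,0,0,-0.16,0],
  ],
)

```text
t: 25.65
eef_pos: [0.5421, 0.3689, 0.2399]
tool_rot: [0.973, 0.23, 0.001, -0.001]
wrist_force: [0.5, 0.8, -0.0]
finger_gap: 0.0852
```

```bash
python3 - <<'E'
from h import *
st(); go([.42,.24,.26],np.radians(-51.5))
E
```

```text
{'t': 25.65, 'joint_pos': [-1.1556, 0.4881, 0.7143, 1.5257, -0.3316, 1.2499, -1.5004], 'eef_pos': [0.5421, 0.3689, 0.2399], 'tool_rot': [0.9731, 0.2303, 0.0005, -0.0011], 'wrist_force': [0.5164, 0.7784, -0.019], 'finger_gap': 0.0852}
turn [ -0.1   -0.1  -11.87] shift [-0.1669  0.0605 -0.0204]
```

All four pans are down. Next comes the lever: I'll move to a view over it with the fingers shut, and check the pans by scan.

```bash
python3 - <<'E'
from h import *
go([.38,.32,.26],np.radians(-51.5))
E
```

```text
turn [ -0.1   -0.1  -11.87] shift [-0.1668 -0.0289 -0.0203]
```

Request:
move_arm(
  series=[
    [0,0,-2,-0.025,-0.005,-0.02,0.5],
    [0,0,-5,-0.065,-0.01,-0.02,1],
    [0,0,-8,-0.11,-0.02,-0.02,1],
    [0,0,-11.9,-0.15,-0.029,-0.02,1],
    [0,0,-11.9,-0.167,-0.029,-0.02,1],
  ],
)

```text
t: 26.28
eef_pos: [0.3776, 0.3197, 0.2602]
tool_rot: [0.944, 0.331, 0.0, -0.002]
wrist_force: [0.6, -0.2, -0.6]
finger_gap: -0.0003
```

```bash
for b in "537.3 367" "579 283.2" "621 199.3" "663 115.4"; do set -- $b; python3 scan.py .087 $(python3 -c "print($1/1000,$2/1000)") 26.6 | tail -4; done; python3 - <<'E'
from h import *
st(); c=snap('wrist'); d=snap('side')
P=[.3,.31,.085]; u=proj(c,P)[0].astype(int); v=proj(d,P)[0].astype(int); print(u,v)
y0,x0=max(u[1]-65,0),max(u[0]-65,0); a=c['color'][y0:y0+130,x0:x0+130,::-1]; b=d['color'][v[1]-35:v[1]+40,v[0]-35:v[0]+40,::-1]; print('offs',x0,y0,400/130,'|',v-35,400/75)
I=cv2.INTER_CUBIC
top=np.hstack([cv2.resize(a,(400,400),interpolation=I),cv2.resize(b,(400,400),interpolation=I)])
e=cv2.resize(d['color'][170:270,220:420,::-1],(400,200),interpolation=I); f=cv2.resize(c['color'][:,:,::-1],(267,200)); f=np.hstack([f,np.zeros((200,133,3),np.uint8)])
cv2.imwrite('pics/lv.png',np.vstack([top,np.hstack([e,f])]))
E
```

```text
y- -0.02 31.0 16.0 | y+ -0.02 31.5 35.0 | x+ -0.02 35.0 0.0 | x- -0.02 45.5 34.0 | 
y- 0 31.0 16.0 | y+ 0 31.0 31.0 | x+ 0 35.0 0.0 | x- 0 45.5 39.0 | 
y- 0.02 31.0 18.0 | y+ 0.02 42.0 38.0 | x+ 0.02 35.0 0.0 | x- 0.02 61.0 32.0 | 
y- 0.03 31.0 17.0 | y+ 0.03 20.0 0.0 | x+ 0.03 35.0 0.0 | x- 0.03 61.0 29.0 | 
y- -0.02 32.0 20.0 | y+ -0.02 31.0 21.0 | x+ -0.02 49.5 71.0 | x- -0.02 51.5 23.0 | 
y- 0 34.0 20.0 | y+ 0 30.5 22.0 | x+ 0 47.0 98.0 | x- 0 61.0 34.0 | 
y- 0.02 36.5 22.0 | y+ 0.02 30.5 33.0 | x+ 0.02 44.0 24.0 | x- 0.02 61.5 28.0 | 
y- 0.03 31.5 17.0 | y+ 0.03 30.5 34.0 | x+ 0.03 43.0 27.0 | x- 0.03 62.0 29.0 | 
y- -0.02 38.0 25.0 | y+ -0.02 44.5 26.0 | x+ -0.02 44.0 20.0 | x- -0.02 61.0 22.0 | 
y- 0 35.0 35.0 | y+ 0 30.0 22.0 | x+ 0 47.0 30.0 | x- 0 47.0 28.0 | 
y- 0.02 24.5 28.0 | y+ 0.02 30.0 23.0 | x+ 0.02 47.0 35.0 | x- 0.02 61.0 31.0 | 
y- 0.03 20.0 11.0 | y+ 0.03 30.5 39.0 | x+ 0.03 46.5 34.0 | x- 0.03 46.5 24.0 | 
y- -0.02 20.0 0.0 | y+ -0.02 20.0 0.0 | x+ -0.02 35.0 0.0 | x- -0.02 35.0 0.0 | 
y- 0 20.0 0.0 | y+ 0 20.0 0.0 | x+ 0 35.0 0.0 | x- 0 35.0 0.0 | 
y- 0.02 20.0 0.0 | y+ 0.02 20.0 0.0 | x+ 0.02 35.0 0.0 | x- 0.02 35.0 0.0 | 
y- 0.03 20.0 0.0 | y+ 0.03 20.0 0.0 | x+ 0.03 35.0 0.0 | x- 0.03 35.0 0.0 | 
{'t': 26.475, 'joint_pos': [-1.4401, 0.1176, 0.7182, 1.8697, -0.0858, 1.1808, -1.5915], 'eef_pos': [0.3804, 0.3202, 0.2605], 'tool_rot': [0.944, 0.3299, 0.0014, -0.0017], 'wrist_force': [-0.3906, 0.4216, -0.2281], 'finger_gap': 0.0001}
[243 248] [177 233]
offs 178 183 3.076923076923077 | [142 198] 5.333333333333333
```

View pics/lv.png

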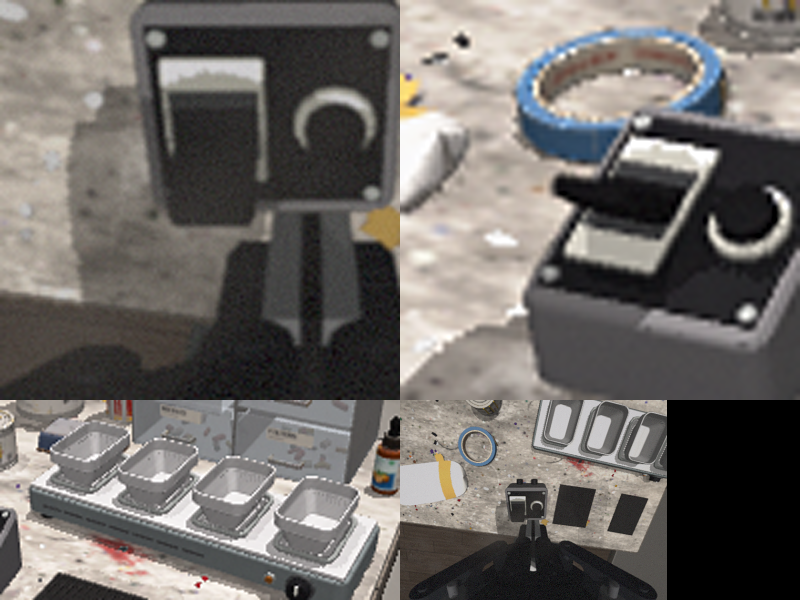

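All four pans stand in their bays, and the dropped lever's tip is visible in both views. I'll compare the lever model with the pixels.

```bash
python3 - <<'E'
from h import *
c=snap('wrist'); d=snap('side'); a=np.radians(38.5)
ex=np.array([np.cos(a),np.sin(a),0]);ey=np.array([-ex[1],ex[0],0]);O=np.array([.335,.3065,0]);z=np.array([0,0,1.])
for hx in(-.005,0,.005):
  for y in(.039,.005):
    for nm,px,pz in(('frontcorner',-.037,.0277),('topcorner',-.030,.035)):
      P=O+(hx+px)*ex+y*ey+(.054+pz)*z
      print(hx,y,nm,P.round(3),((proj(c,P)[0]-[178,183])*3.077).round(0),((proj(d,P)[0]-[142,198])*5.333+[400,0]).round(0))
# triangulate tip-left
for uw,us in (((170,217),(157,190)),):
  Kc,Rc,tc=KRT(c);Kd,Rd,td=KRT(d)
  X=cv2.triangulatePoints(Kc@np.c_[Rc,tc],Kd@np.c_[Rd,td],np.array(uw,float)[:,None]/3.077+np.array([[178],[183]]),np.array(us,float)[:,None]/5.333+np.array([[142],[198]])); X=(X[:3]/X[3]).ravel();print(X,(X-O)@ex,(X-O)@ey)
# screws/back points check
print(((proj(c,O-.026*ey+.067*z)[0]-[178,183])*3.077).round(0))
go([.2813,.2920,.11],np.radians(-51.5))
E
```

```text
-0.005 0.039 frontcorner [0.278 0.311 0.082] [166. 239.] [531. 214.]
-0.005 0.039 topcorner [0.283 0.315 0.089] [163. 231.] [538. 187.]
-0.005 0.005 frontcorner [0.299 0.284 0.082] [252. 239.] [610. 229.]
-0.005 0.005 topcorner [0.304 0.289 0.089] [251. 231.] [617. 202.]
0 0.039 frontcorner [0.282 0.314 0.082] [166. 228.] [539. 206.]
0 0.039 topcorner [0.287 0.318 0.089] [162. 220.] [546. 180.]
0 0.005 frontcorner [0.303 0.287 0.082] [252. 228.] [617. 222.]
0 0.005 topcorner [0.308 0.292 0.089] [251. 220.] [625. 195.]
0.005 0.039 frontcorner [0.286 0.317 0.082] [165. 216.] [546. 199.]
0.005 0.039 topcorner [0.291 0.321 0.089] [161. 208.] [553. 173.]
0.005 0.005 frontcorner [0.307 0.29  0.082] [252. 216.] [625. 215.]
0.005 0.005 topcorner [0.312 0.295 0.089] [250. 208.] [632. 188.]
[0.28943521 0.31563393 0.08546544] -0.029973367830983068 0.03551303595446208
[331. 126.]
turn [-0.04 -0.13 -0.03] shift [-0.0956 -0.0398  0.1496]
```

```bash
python3 - <<'E'
from h import *
go([.283,.291,.12],np.radians(-51.5))
E
```

```text
turn [-0.04 -0.13 -0.03] shift [-0.0949 -0.038   0.1396]
```

Request:
move_arm(
  series=[
    [0,0,0,-0.035,-0.015,0.02,1],
    [0,0,0,-0.07,-0.03,0.05,1],
    [0,0,0,-0.095,-0.038,0.09,1],
    [0,0,0,-0.095,-0.038,0.125,1],
    [0,0,0,-0.095,-0.038,0.14,1],
  ],
)

```text
t: 27.3
eef_pos: [0.2824, 0.2899, 0.1179]
tool_rot: [0.944, 0.329, 0.0, 0.001]
wrist_force: [0.3, 0.1, 0.1]
finger_gap: 0.0001
```

```bash
python3 - <<'E'
from h import *
st();go([.2841,.2917,.076],np.radians(-51.5))
E
```

```text
{'t': 27.3, 'joint_pos': [-1.5247, 0.1111, 0.6624, 2.2273, -0.0914, 0.8291, -1.7032], 'eef_pos': [0.2824, 0.2899, 0.1179], 'tool_rot': [0.9443, 0.3292, 0.0, 0.0005], 'wrist_force': [0.2897, 0.0977, 0.127], 'finger_gap': 0.0001}
turn [ 0.06  0.02 -0.06] shift [ 0.0024 -0.0004  0.0419]
```

Request:
move_arm(
  series=[
    [0,0,0,0,0,0.015,1],
    [0,0,0,0,0,0.03,1],
    [0,0,0,0,0,0.041,1],
    [0,0,0,0,0,0.041,1],
    [0,0,0,0,0,0.041,1],
  ],
)

```text
t: 27.92
eef_pos: [0.2829, 0.2902, 0.0773]
tool_rot: [0.944, 0.329, 0.0, 0.0]
wrist_force: [-1.2, 1.2, -0.0]
finger_gap: 0.0002
```

```bash
python3 - <<'E'
from h import *
s=st();O=np.array([.335,.3065,0]);a=np.radians(38.5);e=s['eef_pos']-O;print('local',e@[np.cos(a),np.sin(a),0],e@[-np.sin(a),np.cos(a),0])
d=snap('side','s13.png')
E
```

```text
{'t': 27.925, 'joint_pos': [-1.4854, 0.2018, 0.6434, 2.2634, -0.181, 0.7239, -1.6157], 'eef_pos': [0.2829, 0.2902, 0.0773], 'tool_rot': [0.9443, 0.329, 0.0004, 0.0004], 'wrist_force': [-1.1597, 1.184, -0.0366], 'finger_gap': 0.0002}
local -0.05092687806431919 0.019635198909526738
```

Request:
move_arm(
  series=[
    [0,0,0,0.01,0,-0.001,1],
    [0,0,0,0.017,0,-0.004,1],
    [0,0,0,0.024,0,-0.008,1],
    [0,0,0,0.032,0,-0.011,1],
    [0,0,0,0.039,0,-0.013,1],
  ],
)

```text
t: 28.6
eef_pos: [0.3138, 0.3149, 0.0906]
tool_rot: [0.944, 0.329, 0.0, 0.0]
wrist_force: [-1.1, -0.5, -1.1]
finger_gap: -0.0
```

Request:
move_arm(
  series=[
    [0,0,0,0.003,0,-0.001,1],
    [0,0,0,0.006,0,-0.002,1],
    [0,0,0,0.009,0,-0.002,1],
    [0,0,0,0.011,0,-0.002,1],
    [0,0,0,0.012,0,-0.002,1],
  ],
)

```text
t: 29.22
eef_pos: [0.3172, 0.3177, 0.0915]
tool_rot: [0.944, 0.329, -0.008, 0.003]
wrist_force: [-15.3, -12.0, 16.8]
finger_gap: -0.0001
```

```bash
python3 - <<'E'
from h import *
s=st();O=np.array([.335,.3065,0]);a=np.radians(38.5);e=s['eef_pos']-O;print('local',e@[np.cos(a),np.sin(a),0],e@[-np.sin(a),np.cos(a),0])
E
```

```text
{'t': 29.225, 'joint_pos': [-1.432, 0.2688, 0.6356, 2.1469, -0.2239, 0.8059, -1.5545], 'eef_pos': [0.3172, 0.3177, 0.0915], 'tool_rot': [0.9442, 0.3292, -0.0079, 0.0027], 'wrist_force': [-15.2741, -11.9736, 16.7678], 'finger_gap': -0.0001}
local -0.006947214581498133 0.019780797288994394
```

The push met a firm stop at the expected end of travel, with about 19 N. I'll back off and check the latch.

Request:
move_arm(
  series=[
    [0,0,0,-0.005,0,0,1],
    [0,0,0,-0.02,0,0,1],
    [0,0,0,-0.03,0,-0.02,1],
    [0,0,0,-0.03,0,-0.06,1],
    [0,0,0,-0.02,0,-0.12,1],
  ],
)

```text
t: 29.85
eef_pos: [0.3023, 0.3054, 0.2123]
tool_rot: [0.944, 0.329, -0.008, 0.003]
wrist_force: [-0.0, 2.5, -0.4]
finger_gap: -0.0
```

```bash
python3 - <<'E'
from h import *
st();d=snap('side','s14.png'); a=np.radians(38.5)
ex=np.array([np.cos(a),np.sin(a),0]);ey=np.array([-ex[1],ex[0],0]);O=np.array([.335,.3065,0]);z=np.array([0,0,1.])
i0=cv2.imread('pics/side0.png');i1=d['color'][:,:,::-1];ib=cv2.imread('pics/s13.png');ia=cv2.imread('pics/s10.png')
for nm,phi in(('up',-.18),('down',.82)):
  for r in(.025,.04):
    P=O+(.004-r*np.sin(phi))*ex+.020*ey+(.054+r*np.cos(phi))*z; u,v=proj(d,P)[0].round().astype(int)
    print(nm,r,(u,v),'start',i0[v,u],'dropped',ia[v,u],'now',i1[v,u])
go([.42,.27,.26],np.radians(-51.5))
x0,y0=160,205
print('absdiff start/now in lever area',np.abs(i0[205:255,165:225].astype(int)-i1[205:255,165:225]).mean(),'dropped/now',np.abs(ia[205:255,165:225].astype(int)-i1[205:255,165:225]).mean())
E
```

```text
{'t': 29.85, 'joint_pos': [-1.5583, 0.0212, 0.6863, 2.0566, -0.0189, 1.0865, -1.7628], 'eef_pos': [0.3023, 0.3054, 0.2123], 'tool_rot': [0.9442, 0.3293, -0.0085, 0.0031], 'wrist_force': [-0.0482, 2.4838, -0.3658], 'finger_gap': -0.0}
up 0.025 (np.int64(188), np.int64(228)) start [20 18 20] dropped [248 245 247] now [18 15 17]
up 0.04 (np.int64(188), np.int64(221)) start [20 18 17] dropped [137 138 138] now [23 22 22]
down 0.025 (np.int64(183), np.int64(237)) start [18 15 18] dropped [12 13 13] now [23 19 22]
down 0.04 (np.int64(179), np.int64(235)) start [32 29 32] dropped [22 21 19] now [36 33 36]
turn [-0.33  0.1  -0.12] shift [ 0.0626  0.1014 -0.0401]
absdiff start/now in lever area 9.66 dropped/now 18.111444444444444
```

Request:
move_arm(
  series=[
    [0,0,0,0.01,0.02,-0.03,1],
    [0,0,0,0.03,0.05,-0.06,1],
    [0,0,0,0.05,0.08,-0.09,1],
    [0,0,0,0.06,0.1,-0.1,1],
    [-0.3,0,0,0.063,0.11,-0.1,1],
  ],
)

```text
t: 30.52
eef_pos: [0.4277, 0.2626, 0.3208]
tool_rot: [0.945, 0.328, 0.001, -0.0]
wrist_force: [-0.6, -1.2, -0.8]
finger_gap: -0.0001
```

```bash
python3 - <<'E'
from h import *
st();d=snap('side','s15.png');i1=d['color'][:,:,::-1].astype(int)
I=lambda f:cv2.imread('pics/'+f).astype(int)
for (u,v) in((188,228),(188,221),(187,217)): print((u,v),I('side0.png')[v,u],I('s10.png')[v,u],i1[v,u])
s=np.s_[212:250,172:205];print('lever area vs start',np.abs(I('side0.png')[s]-i1[s]).mean(),'vs dropped',np.abs(I('s10.png')[s]-i1[s]).mean())
for nm,s in(('tin',np.s_[172:205,198:232]),('tape',np.s_[203:230,162:205]),('sander',np.s_[180:196,238:285])): print(nm,np.abs(I('side0.png')[s]-i1[s]).mean())
E
for b in "537.3 367" "579 283.2" "621 199.3" "663 115.4"; do set -- $b; python3 scan.py .087 $(python3 -c "print($1/1000,$2/1000)") 26.6 | tail -4|head -3; done
```

```text
{'t': 30.525, 'joint_pos': [-1.4014, 0.0872, 0.8265, 1.7679, -0.0665, 1.3134, -1.4633], 'eef_pos': [0.4277, 0.2626, 0.3208], 'tool_rot': [0.9448, 0.3275, 0.0008, -0.0003], 'wrist_force': [-0.6387, -1.1566, -0.7536], 'finger_gap': -0.0001}
(188, 228) [20 18 20] [248 245 247] [22 19 22]
(188, 221) [20 18 17] [137 138 138] [21 19 21]
(187, 217) [57 60 64] [167 179 190] [60 62 67]
lever area vs start 8.476076555023923 vs dropped 37.51143009037746
tin 6.277480689245395
tape 7.172552397358599
sander 32.10283687943262
y- -0.02 20.0 10.0 | y+ -0.02 39.5 17.0 | x+ -0.02 54.5 60.0 | x- -0.02 59.0 28.0 | 
y- 0 20.0 15.0 | y+ 0 39.5 17.0 | x+ 0 52.0 57.0 | x- 0 58.5 26.0 | 
y- 0.02 20.0 12.0 | y+ 0.02 31.0 19.0 | x+ 0.02 48.5 66.0 | x- 0.02 59.0 29.0 | 
y- -0.02 31.5 12.0 | y+ -0.02 31.0 26.0 | x+ -0.02 46.0 31.0 | x- -0.02 58.0 25.0 | 
y- 0 31.5 13.0 | y+ 0 31.0 27.0 | x+ 0 46.5 39.0 | x- 0 47.5 25.0 | 
y- 0.02 31.5 14.0 | y+ 0.02 30.5 22.0 | x+ 0.02 46.5 43.0 | x- 0.02 59.5 23.0 | 
y- -0.02 32.0 19.0 | y+ -0.02 30.0 20.0 | x+ -0.02 46.5 28.0 | x- -0.02 58.5 18.0 | 
y- 0 32.0 15.0 | y+ 0 30.5 20.0 | x+ 0 46.5 37.0 | x- 0 58.5 26.0 | 
y- 0.02 37.5 19.0 | y+ 0.02 45.5 20.0 | x+ 0.02 46.5 35.0 | x- 0.02 59.5 22.0 | 
y- -0.02 31.0 15.0 | y+ -0.02 30.5 19.0 | x+ -0.02 45.5 44.0 | x- -0.02 58.5 18.0 | 
y- 0 31.0 17.0 | y+ 0 30.0 16.0 | x+ 0 45.0 41.0 | x- 0 58.5 17.0 | 
y- 0.02 31.5 24.0 | y+ 0.02 41.0 17.0 | x+ 0.02 45.0 41.0 | x- 0.02 48.5 14.0 |
```

The lever is up again. The bay3 scan looks odd this time, so I'll compare side images from before and after.

```bash
python3 - <<'E'
from h import *
I=lambda f:cv2.imread('pics/'+f).astype(int)
d=snap('side');i1=d['color'][:,:,::-1].astype(int)
for n,b in enumerate([(.663,.1154),(.621,.1993),(.579,.2832),(.5373,.367)]):
    u,v=proj(d,[*b,.07])[0].astype(int);s=np.s_[v-28:v+28,u-28:u+28]
    print('bay',n,(u,v),[np.abs(I(f)[s]-i1[s]).mean().round(1) for f in('s12.png','s13.png','s14.png','s15.png')])
w=snap('wrist'); print(proj(w,[[.5373,.367,.087],[.49,.343,.087],[.58,.389,.087]]))
g=cv2.cvtColor(w['color'],cv2.COLOR_RGB2GRAY)
# where is the rim really: bright thin ridges
u=proj(w,[.5373,.367,.087])[0].astype(int);sub=g[max(u[1]-60,0):u[1]+60:4,u[0]-60:u[0]+60:4];print(max(u[1]-60,0),u[0]-60);print('\n'.join(' '.join('%3d'%x for x in r) for r in sub))
E
```

```text
bay 0 (np.int64(378), np.int64(228)) [np.float64(2.5), np.float64(5.8), np.float64(3.8), np.float64(0.7)]
bay 1 (np.int64(336), np.int64(216)) [np.float64(3.1), np.float64(5.8), np.float64(3.7), np.float64(0.7)]
bay 2 (np.int64(299), np.int64(206)) [np.float64(10.9), np.float64(5.7), np.float64(3.7), np.float64(0.7)]
bay 3 (np.int64(264), np.int64(197)) [np.float64(23.8), np.float64(5.7), np.float64(3.7), np.float64(0.7)]
[[269.48979126  49.99386427]
 [261.04039246  98.51594403]
 [277.58478774   1.91633157]]
0 209
163 161 148 142 153 149 151 133 204 211 208 187 107  73  88 199 179 135 143 152 152 148 134 153 155 146 186 194 188 188
145 160 177 144 138 154 174 103 208 210 191  93  68  70  69  67  68  71 121 168 142 144 148 161 183 186 184 191 188 192
141 149 148 164 162 159 156 108 211 210 150  71  92 100  85  84  73  74  66  68  67  72 163 114 124 182 194 191 189 192
149 149 157 160 157 158 146 124 207 209 132  85 102 105  93  91  85  84  81  78  76  70  66 196 210 194 137  99 119 177
175 129 154 178 164 183 187 135 206 212  99  99 111 104  94  87  87  89  87  86  82  88  73  99 200 
[... 2079 characters left out ...]
 212 213 189 124 149 142 114 118 129 133 129 135 134 130 100 137 204 199 213 211 212  95 139 102 209
185 180 179 183 107 214 213 213 146 114 106  87 112 162 160 127 119 129 118 174 142 202 206 211 210 206  82 101 115 214
180 175 178 174 119 212 211 213 185 153 147 141 125  96  94  95 105 159 129  94 197 200 213 213 213 145  95 118 127 216
182 179 172 176 165 115 127 161 207 216 213 174 149 140 143 144 125  98 107 174 211 210 214 213 217 144  86 133 136 144
178 200 178 191 176 127 101  82 107 139 130 132 190 212 214 184 148 151 208 212 210 210 212 208 212 148 104 154 124 127
187 183 184 187 177 160 126 132 132 126  89  72  90 112 137 119 167 208 214 215 211 212 212 211 214 144 146  91  94 158
```

All four bays are unchanged in the side view since placement: every bay shows the same small lighting difference. The bay3 pan spans the expected pixels, so the odd scan values were low contrast against the bright plate. Handing in.

```bash
python3 -c "
from workcell import *
print(finish_job())"
```

```text
the job is handed in; nothing more can be done
None
```

I handed the job in at about 31 s of robot time; no verdict is reported. All four pans are in bays 0 to 3 and the breaker lever is back up. No gauge was on the plate, so its pad stayed empty.

**What I did:**
- **Breaker off:** I pressed the test button, and the pictures showed the lever drop.
- **Pans:** I took the four pans off the pile one at a time and set each down in its own bay.
- **Breaker on:** I pushed the lever up along its arc to a firm stop (about 19 N).

**Last checks:**
- **Lever:** After backing off, the lever area matched the starting picture, not the dropped one. I saw no drift, but I did not read the joint itself.
- **Pans:** They looked upright. Where the rim scans were clear, they put the pans within about 2 mm of the bay centres. The side view showed no movement since they were placed.
- **Tin and tape:** Both looked unchanged.

**Checks that disagreed or were weak:**
- **Bay 3:** The final rim scan gave scattered values. A pixel check and the unchanged side view showed the pan still centred, so I put this down to low contrast.
- **Sanding block:** The picture comparison was no use because the bay 3 pan now stands in front of it. I never moved near it.

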